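# Lay out the lens-cleaning station

### The arm

A 7-joint arm with a two-finger parallel gripper is mounted at the origin on a cart in front of the work surface, level with it; the furniture and walls round the work are solid. World frame = base frame: x ahead of the robot, y to its left, z up, the work surface at z = 0. Lengths are in m, angles in rad, forces in N, time in s.
With the tool pointing down it reaches from about 0.425 to 0.875 m from the base axis. Payload 4.7 kg.
Tool frame: the origin (TCP) lies at the very end of the fingers, on their centre line; the grasp point (between the pads) lies 19 mm behind it; z points along the fingers, y is the line along which they close (so a half turn about z gives the same grasp; the last joint's range is limited). The gripper opens to 87 mm and grips with 3 to 60 N. Pads are 19 mm wide; open, the fingers measure 117 mm over their backs; the gripper's body (75 mm by 190 mm) begins 51 mm behind the grasp point.
Start: joints at [1.191, 0.321, -0.07, 1.45, 0.023, 1.371, -0.057], TCP at [0.249, -0.6, 0.223] pointing down, gripper open.
Joint ranges: [-2.86, 2.86], [-0.3, 2.09], [-1.38, 1.24], [0.06, 2.45], [-1.56, 4.7], [0.09, 2.05], [-2.69, 2.69]. Speed limits (rad/s): [2.57, 2.57, 3.14, 3.14, 3.14, 3.14, 3.14].

### API

Orientations are given as a rotation vector (axis times angle).
In Python, from bench import ctrl, vision gives the robot as it stands.
- The arm moves only by the tool jog_arm, never from a script. Its argument "increments" is a list of rows, each an object of numbers: "tx", "ty", "tz": the shift along the tool's x, y, z in mm; "wx", "wy", "wz": the turn, a rotation vector about the tool's x, y, z in rad; "gripper": the opening, from 0 (shut) to 1 (fully open). In form: [{"tx": .., "ty": .., "tz": .., "wx": .., "wy": .., "wz": .., "gripper": ..}, ...]. A call has exactly 5 rows; each row is the pose to reach, as a shift and turn from the pose commanded when the call began, along the tool's axes at that moment; what a row does not reach only later rows make up. A row lasts 1/12 s, in which the tool goes at most 41.7 mm and 7.16 degrees, less where a joint would pass 70% of its speed; a pose out of reach is approached as far as the arm can. A call with a gripper value outside its range is refused whole. The fingers move at their own pace and stop on an object; "grip_force" is the grip in N (left out, the last holds). Time passes only in rows, so rows that repeat a pose let the fingers close, or fill a call up. It gives the time, the measured TCP pose, the force, the opening and the grip force at its end, in the units of the state.
- ctrl.get_state(): the state, without advancing time (a new reading comes with each control period).
- vision.get_image(name): name is "scene" or "side" or "wrist"; returns a dict with "color" (480x640x3 uint8, blue, green, red), "fx", "fy", "cx", "cy" (pixels), "extrinsics" (4x4, takes a point from world to camera coordinates). Camera axes: x right, y down, z forward; pixel columns grow to the right and rows downward; lengths in m; the calibration is good to about 2 mm. The wrist camera is an equidistant fisheye: a pixel r from the principal point sees the ray r / f radians off the axis. A picture is of the moment at which its call begins. There is no depth.
- ctrl.close_job(): hands the job in; it is judged then, once.
Trained networks look in the newest picture that a camera, given by its name, has taken for a name from the list of things; names that differ only in an ending like _2 or _b are one class to them, and where a whole thing is asked for, a point or a joint stands for the part that bears it (a point fixed in the world has none). Each returns a list of dicts, best first, with "conf" (0 to 1); they miss things now and then, are a little off and sometimes report something else, mostly with a low value. They report only what shows in the picture. A call takes as long as a camera call. They do not tell look-alikes from the thing itself.
- vision.spot_in(camera, thing): "bbox" ([left, top, right, bottom] in pixels, round what is visible of it).
The state is a dict: "time": time; "joint_positions": joint angles; "qd": joint speeds; "joint_torque": joint torques, N m; "position": TCP position; "tool_rot": TCP orientation; "ft_force": force on the tool from outside, world axes, zero at the start; "torque": the same for the moment, N m; "grip_width": opening from 0.0 (shut) to 1.0 (fully open); "grip_force": force on a finger pad.
Only numpy, scipy, OpenCV 4.12 (cv2) and the standard library are available. Lean on these libraries where they do the work, as an engineer would, in place of code of your own. Each camera call takes 0.05 s, during which the arm holds its last target. There are 200 camera calls.

### The job

Set out the lens-cleaning station: lay the black adapter ring flat in the middle of the blue pad and stand the black eyepiece upright, centred, on top of the ring; stand the white objective with the yellow band in the middle of the yellow pad. Stand the white dropper bottle on the worktop midway between the two pads, in line with their centres, and the black canister with the grey cap directly behind the bottle (on the side away from the robot, square to the line of the pads), 80 mm from the bottle centre to centre. Leave the blue-capped vial, the black-capped vial and the orange-brown dropper bottle where they are, and let go of everything.

Things in the scene. Friction and masses are not known exactly. Their poses are not given: they have to be found in the camera images.
- pad_blue: Blue square pad, 70 x 70 x 3 mm, fixed to the worktop; origin at the centre of its underside, z up, so its upper face is 3 mm above the origin. The two pads lie in a row with centres 240 mm apart and are turned alike; either may be the left one. The row runs along the pads' y axis, and their x axis points away from the robot, within 15 degrees.
- pad_yellow: Yellow square pad, otherwise the same as the blue one: 70 x 70 x 3 mm, fixed, origin at the centre of its underside, axes parallel to those of the blue pad.
- adapter_ring_center (a point): Black adapter ring lying flat, outer diameter 39 mm, 14 mm high, about 30 g, with an open bore narrower than the foot of the eyepiece. The point is its centre, 7 mm above its underside; z is its axis, yaw is of no matter. Grasp across the outside.
- eyepiece_center (a point): Black eyepiece, 33 mm across at its lower, wider part, narrower above, 45 mm high, about 60 g, so its wide lower rim rests on top of the ring. Stands upright at the start. The point is its centre, half-way up; z points up its axis, yaw is of no matter.
- objective_b_center (a point): White and silver microscope objective with a yellow band and a conical top, 24 mm diameter, 36 mm high, about 50 g. Stands upright at the start. The point is its centre, half-way up; z points up its axis, yaw is of no matter.
- dropper_bottle_c_center (a point): Small white dropper bottle with a white collar and a black dropper cap; body 28 mm diameter and 45 mm high, 67 mm high with the cap, about 45 g. Grasp the body, not the cap. Stands upright at the start. The point is its centre, half-way up; z points up its axis, yaw is of no matter.
- objective_can_center (a point): Black canister with a wide grey-blue screw cap, 40 mm diameter, 51 mm high, about 90 g. Grasp the black lower part (up to 34 mm above its underside). Stands upright at the start. The point is its centre, half-way up; z points up its axis, yaw is of no matter.
- vial_1_center (a point): Bystander: clear sample vial with a blue cap, 22 mm diameter, 52 mm high, loose. Stands upright at the start. The point is its centre, half-way up; z points up its axis, yaw is of no matter.
- vial_3_center (a point): Bystander: clear sample vial with a black cap, 22 mm diameter, 52 mm high, loose. Stands upright at the start. The point is its centre, half-way up; z points up its axis, yaw is of no matter.
- dropper_bottle_a_center (a point): Bystander: orange-brown dropper bottle with a black cap, 30 mm diameter, 74 mm high, loose. Stands upright at the start. The point is its centre, half-way up; z points up its axis, yaw is of no matter.
There are look-alikes about, which are no part of the job. What is shaped like the part that bears objective_can_center but green or turquoise is not meant.

How it is judged:
By the outcome, as a careful person would: the job done as asked, in the order asked, and still so for the second after the job is handed in, with the robot touching nothing.
It also fails if it takes over 131 s, if anything falls off the work surface, if the arm or the gripper's body presses on something with over 40 N, if the wrist force passes 120 N, or if a joint passes its speed limit or range.

## Working session

There is one attempt and no reset: what is moved stays moved. The work goes in short steps, Python scripts to look and compute and a tool call to move; the robot and the scene stay as the last step left them, time stands still between calls to the robot, and variables do not carry over. Pictures are saved under pics/ and viewed, at most 14 in all, crops included, and the job is handed in when it is done.

Besides the shell and the picture viewer there is one more tool, called after "Call:" in YAML: its name, and indented under it one key for each argument. jog_arm: Moves the arm, as the interface text tells. Its arguments: {"type":"object","properties":{"increments":{"type":"array"},"grip_force":{"type":"number"}},"required":["increments"]}

```bash
ls; mkdir -p pics; cat > h.py <<'E'
from bench import ctrl, vision
import numpy as np, cv2
from scipy.spatial.transform import Rotation as R
def ray(im,u,v):
    E=np.array(im["extrinsics"]); d=np.array([(u-im["cx"])/im["fx"],(v-im["cy"])/im["fy"],1.])
    if im.get("fish"):
        x,y=(u-im["cx"])/im["fx"],(v-im["cy"])/im["fy"]; t=np.hypot(x,y)
        s=np.sin(t)/t if t>1e-9 else 1.; d=np.array([x*s,y*s,np.cos(t)])
    return -E[:3,:3].T@E[:3,3], E[:3,:3].T@d
def at_z(im,u,v,z):
    c,d=ray(im,u,v); return c+d*(z-c[2])/d[2]
def proj(im,p):
    E=np.array(im["extrinsics"]); q=E[:3,:3]@np.asarray(p)+E[:3,3]
    if im.get("fish"):
        r=np.hypot(q[0],q[1]); t=np.arctan2(r,q[2]); k=t/max(r,1e-9)
        return np.array([im["cx"]+im["fx"]*q[0]*k, im["cy"]+im["fy"]*q[1]*k])
    return np.array([im["cx"]+im["fx"]*q[0]/q[2], im["cy"]+im["fy"]*q[1]/q[2]])
def get(n):
    im=vision.get_image(n); im["fish"]= n=="wrist"; return im
E
python3 - <<'E'
from h import *
np.set_printoptions(precision=3,suppress=True)
for n in ["scene","side","wrist"]:
    im=get(n); cv2.imwrite(f"pics/{n}0.png",im["color"]); print(n,im["fx"],im["cx"],im["cy"],ray(im,im["cx"],im["cy"]))
s=ctrl.get_state(); print(s)
for t in ["pad_blue","pad_yellow","adapter_ring_center","eyepiece_center","objective_b_center","dropper_bottle_c_center","objective_can_center","vial_1_center"]:
    for n in ["scene","side"]:
        print(t,n,[(np.round(b["bbox"]).astype(int).tolist(),round(b["conf"],2)) for b in vision.spot_in(n,t)])
E
```

```text
pics
scene 463.75033792642193 312.5268753957123 243.86091060485418 (array([-0.146,  0.758,  0.525]), array([ 0.556, -0.717, -0.42 ]))
side 579.8932358354064 322.6314182382994 246.89424579707327 (array([-0.269,  0.71 ,  0.635]), array([ 0.632, -0.624, -0.459]))
wrist 371.64829954431775 316.4596442488886 237.47077100469 (array([ 0.323, -0.571,  0.384]), array([-0.266, -0.109, -0.958]))
{'time': 0.15, 'joint_positions': array([ 1.191,  0.322, -0.07 ,  1.451,  0.023,  1.371, -0.057]), 'qd': array([-0.001, -0.002,  0.001, -0.006, -0.   , -0.002, -0.   ]), 'joint_torque': array([  0.   , -49.179,  -0.405, -31.288,  -0.064,   0.04 ,   0.   ]), 'position': array([ 0.249, -0.6  ,  0.222]), 'tool_rot': array([-3.079, -0.614,  0.001]), 'ft_force': array([-1.234,  0.546, -0.018]), 'torque': array([0.025, 0.059, 0.003]), 'grip_force': 0.0, 'grip_width': 0.9982480793732826}
pad_blue scene [([239, 276, 284, 294], 0.65)]
pad_blue side [([244, 287, 289, 318], 0.86), ([396, 215, 412, 244], 0.49)]
pad_yellow scene [([293, 236, 329, 253], 0.76), ([227, 321, 241, 341], 0.16)]
pad_yellow side [([312, 247,
[... 168 characters left out ...]
center side [([174, 285, 194, 310], 0.62)]
objective_b_center scene [([226, 323, 241, 344], 0.49)]
objective_b_center side [([346, 208, 356, 231], 0.7), ([212, 347, 224, 370], 0.59)]
dropper_bottle_c_center scene []
dropper_bottle_c_center side [([198, 310, 211, 348], 0.98)]
objective_can_center scene [([377, 232, 391, 253], 0.8), ([332, 216, 353, 240], 0.74), ([348, 224, 363, 249], 0.68), ([363, 210, 372, 229], 0.58)]
objective_can_center side [([402, 250, 424, 276], 0.92), ([362, 221, 382, 250], 0.87), ([378, 235, 396, 262], 0.85), ([395, 215, 411, 243], 0.82)]
vial_1_center scene [([318, 204, 323, 226], 0.66)]
vial_1_center side [([346, 207, 359, 232], 0.53), ([408, 196, 423, 222], 0.19)]
```

```bash
python3 - <<'E'
import cv2
a=cv2.imread("pics/scene0.png"); b=cv2.imread("pics/side0.png")
cv2.imwrite("pics/scene0c.png",cv2.resize(a[180:380,170:437],(800,600),interpolation=cv2.INTER_CUBIC))
cv2.imwrite("pics/side0c.png",cv2.resize(b[180:390,160:440],(800,600),interpolation=cv2.INTER_CUBIC))
E
```

```text
(no output)
```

View pics/side0c.png

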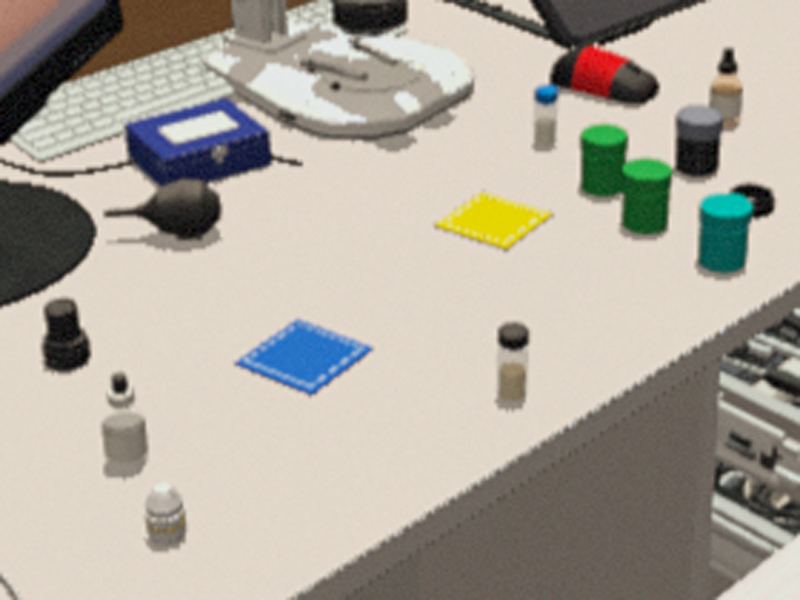

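View pics/scene0c.png

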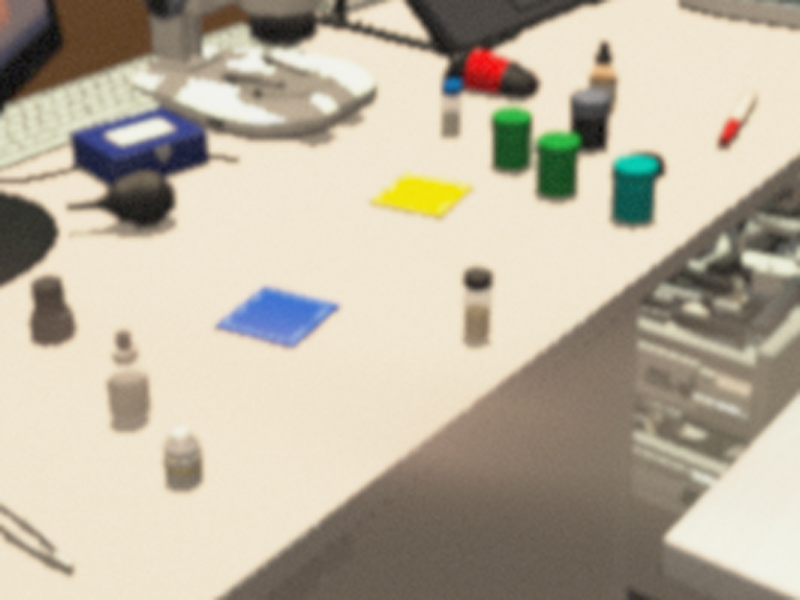

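View pics/wrist0.png

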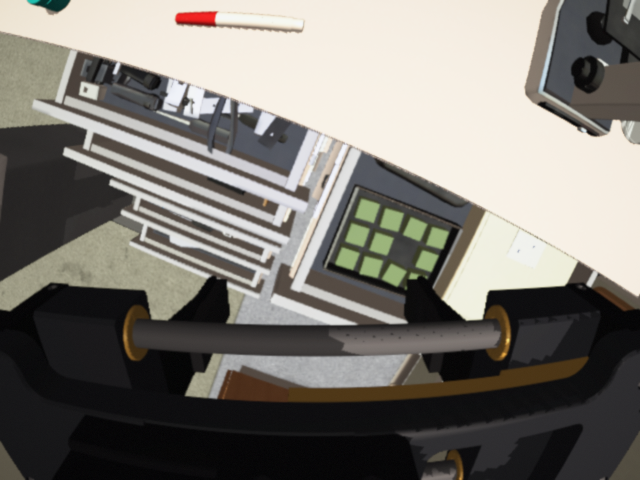

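Side view: blue pad (266,305), yellow pad (333,257). For the canister there are four alike: green (371,236), green (386,248), turquoise (413,262), and the black one with the grey cap (404,229), which is the one wanted. The ring is at (423,250), partly behind the turquoise one; other black things that are not the ring: bulb (227,253), mat. Objective (218,360), white bottle (204,330) vs orange-brown (414,210), eyepiece (183,299).

```bash
python3 - <<'E'
from h import *
np.set_printoptions(precision=4,suppress=True)
S=get("side"); C=get("scene")
def mask(im,c):
    h=cv2.cvtColor(im["color"],cv2.COLOR_BGR2HSV)
    return cv2.inRange(h,(100,120,100),(118,255,255)) if c=="blue" else cv2.inRange(h,(24,120,100),(34,255,255))
for n,im in (("side",S),("scene",C)):
    for c in ("blue","yellow"):
        m=mask(im,c); cc=cv2.connectedComponentsWithStats(m); i=[i for i in np.argsort(-cc[2][1:,4])+1 if 235<cc[3][i][1]<312 and 220<cc[3][i][0]<350][0]
        ys,xs=np.where(cc[1]==i); P=np.array([at_z(im,x,y,.003)[:2] for x,y in zip(xs,ys)])
        r=cv2.minAreaRect((P*1000).astype(np.float32)); print(n,c,P.mean(0),r)
# upright things: bottom centre of bbox -> front bottom edge; use bbox centre at half height
for nm,b,h in [("eyep",[174,285,194,310],.0225),("obj",[212,347,224,370],.018),("bot",[198,310,211,348-6],.0335),("can",[395,215,411,243],.0255),("ring",[414,243,432,256],.007),("turq",[402,250,424,276],.0255),("g1",[362,221,382,250],.0255),("g2",[378,235,396,262],.0255),("vial3",[334,293,345,321],.026),("vial1",[346,209,356,232],.026),("bota",[408,196,422,224],.037)]:
    print(nm,at_z(S,(b[0]+b[2])/2,(b[1]+b[3])/2,h))
E
```

```text
side blue [0.5054 0.1058] ((506.3473815917969, 105.13961029052734), (67.0171890258789, 67.20982360839844), 10.944479942321777)
side yellow [ 0.551  -0.1297] ((551.6100463867188, -130.5408935546875), (69.6220703125, 68.90991973876953), 11.23607063293457)
scene blue [0.5044 0.1047] ((501.8398742675781, 104.57752990722656), (59.896488189697266, 49.811248779296875), 10.647010803222656)
scene yellow [ 0.5456 -0.125 ] ((546.447265625, -125.55526733398438), (68.54046630859375, 68.88847351074219), 10.34585952758789)
eyep [0.6172 0.2217 0.0225]
obj [0.4165 0.2849 0.018 ]
bot [0.4928 0.2577 0.0335]
can [ 0.4978 -0.3219  0.0255]
ring [ 0.4189 -0.2979  0.007 ]
turq [ 0.3763 -0.2018  0.0255]
g1 [ 0.5284 -0.2425  0.0255]
g2 [ 0.4601 -0.2154  0.0255]
vial3 [0.3702 0.0354 0.026 ]
vial1 [ 0.6213 -0.2697  0.026 ]
bota [ 0.5311 -0.4127  0.037 ]
```

Call:
jog_arm:
  increments:
    - {"tx": 33, "ty": -25, "wz": 0.1}
    - {"tx": 66, "ty": -50, "wz": 0.2}
    - {"tx": 99, "ty": -75, "wz": 0.3}
    - {"tx": 132, "ty": -100, "wz": 0.395}
    - {"tx": 160, "ty": -122, "wz": 0.395}

```text
validation failed for argument at $.in...
```

Call:
jog_arm:
  increments:
    - {"tx": -1, "ty": -30, "tz": 5}
    - {"tx": 0, "ty": -65, "tz": 10}
    - {"tx": 0, "ty": -95, "tz": 15}
    - {"tx": 0, "ty": -125, "tz": 20}
    - {"tx": 0, "ty": -125, "tz": 20}

```text
validation failed for argument at $.in...
```

Call:
jog_arm:
  increments:
    - {"tx": 33, "ty": -25, "tz": 0, "wx": 0, "wy": 0, "wz": 0.1, "gripper": 1}
    - {"tx": 66, "ty": -50, "tz": 0, "wx": 0, "wy": 0, "wz": 0.2, "gripper": 1}
    - {"tx": 99, "ty": -75, "tz": 0, "wx": 0, "wy": 0, "wz": 0.3, "gripper": 1}
    - {"tx": 132, "ty": -100, "tz": 0, "wx": 0, "wy": 0, "wz": 0.395, "gripper": 1}
    - {"tx": 160, "ty": -122, "tz": 0, "wx": 0, "wy": 0, "wz": 0.395, "gripper": 1}

```text
time: 1.47
position: [0.3519, -0.4235, 0.2228]
tool_rot: [-3.142, 0.006, -0.001]
ft_force: [-0.1, -1.4, -1.1]
grip_width: 1.0
grip_force: 0.0
```

Call:
jog_arm:
  increments:
    - {"tx": 17, "ty": -30, "tz": 0, "wx": 0, "wy": 0, "wz": 0, "gripper": 1}
    - {"tx": 34, "ty": -60, "tz": 0, "wx": 0, "wy": 0, "wz": 0, "gripper": 1}
    - {"tx": 51, "ty": -90, "tz": 0, "wx": 0, "wy": 0, "wz": 0, "gripper": 1}
    - {"tx": 65, "ty": -115, "tz": 0, "wx": 0, "wy": 0, "wz": 0, "gripper": 1}
    - {"tx": 65, "ty": -115, "tz": 0, "wx": 0, "wy": 0, "wz": 0, "gripper": 1}

```text
time: 1.88
position: [0.4196, -0.3044, 0.2231]
tool_rot: [-3.139, -0.014, -0.004]
ft_force: [0.2, 0.4, 1.1]
grip_width: 0.999
grip_force: 0.0
```

```bash
python3 - <<'E'
from h import *
W=get("wrist"); cv2.imwrite("pics/w1.png",W["color"]); print(ctrl.get_state()["position"],ray(W,W["cx"],W["cy"]))
for n,z in [("adapter_ring_center",.014),("objective_can_center",.051)]:
    for b in vision.spot_in("wrist",n): print(n,np.round(b["bbox"]),b["conf"])
for n,p in [("ring",[.419,-.298,.007]),("can",[.498,-.322,.0255]),("turq",[.376,-.202,.0255])]: print(n,proj(W,p))
E
```

```text
[ 0.41769864 -0.3078081   0.22301017] (array([ 0.4993228 , -0.30541271,  0.38543952]), array([-2.84941771e-01, -4.67859537e-04, -9.58544714e-01]))
adapter_ring_center [286. 191. 329. 229.] 0.8
adapter_ring_center [406.  82. 444. 116.] 0.36
objective_can_center [316. 115. 358. 158.] 0.95
objective_can_center [195. 152. 246. 193.] 0.83
objective_can_center [200. 228. 244. 274.] 0.74
objective_can_center [220.  78. 269. 118.] 0.66
objective_can_center [ 28. 239.  63. 267.] 0.61
objective_can_center [287. 190. 328. 229.] 0.32
ring [309.42699771 207.75117877]
can [334.59721974 131.68673545]
turq [217.49781817 251.50555982]
```

View pics/w1.png

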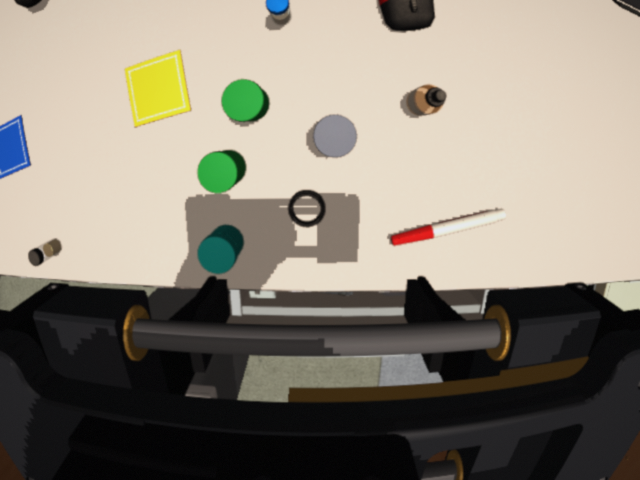

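Wrist view: ring (307,208), canister with grey cap (335,136), green (244,100),(218,172), turquoise (220,250), yellow pad (158,88), brown bottle (430,98).

```bash
cat >> h.py <<'E'
def blob(im,m,box,z):
    l,t,r,b=box; k=np.zeros_like(m); k[t:b,l:r]=m[t:b,l:r]
    n,L,st,ce=cv2.connectedComponentsWithStats(k); i=1+np.argmax(st[1:,4])
    c,_=cv2.findContours((L==i).astype(np.uint8),cv2.RETR_EXTERNAL,cv2.CHAIN_APPROX_NONE)
    pts=np.array([at_z(im,u,v,z)[:2] for u,v in c[0][:,0]])*1000
    (x,y),rad=cv2.minEnclosingCircle(pts.astype(np.float32))
    A=np.c_[2*pts,np.ones(len(pts))]; s=np.linalg.lstsq(A,(pts**2).sum(1),rcond=None)[0]
    return s[:2], np.sqrt(s[2]+s[0]**2+s[1]**2), (x,y,rad), cv2.minAreaRect(pts.astype(np.float32))
E
python3 - <<'E'
from h import *
np.set_printoptions(precision=1,suppress=True)
W=get("wrist"); g=cv2.cvtColor(W["color"],cv2.COLOR_BGR2GRAY); h=cv2.cvtColor(W["color"],cv2.COLOR_BGR2HSV)
print(W["color"][208,290],W["color"][200,300],W["color"][136,335])
print("ring",blob(W,cv2.inRange(g,0,60),(280,183,335,235),.014)[:3])
print("can",blob(W,cv2.inRange(g,70,150),(308,108,362,162),.051)[:3])
print("yel",blob(W,cv2.inRange(h,(24,120,80),(34,255,255)),(110,40,200,140),.003)[3])
print(ctrl.get_state()["position"])
E
```

```text
[113 126 139] [108 120 133] [147 140 142]
ring (array([ 419.9, -295.1]), np.float64(18.225163099970853), (419.6038513183594, -295.103271484375, 18.972166061401367))
can (array([ 493.7, -321.1]), np.float64(18.72435276465405), (492.4114990234375, -319.4934997558594, 21.616378784179688))
yel ((551.6991577148438, -131.0938262939453), (55.924713134765625, 55.86081314086914), 10.799053192138672)
[ 0.4 -0.3  0.2]
```

```bash
cat >> h.py <<'E'
def rel(x,y,z,yaw=0):
    P=[];Q=[]
    for _ in range(2): vision.get_image("wrist"); s=ctrl.get_state(); P.append(s["position"]); Q.append(s["tool_rot"])
    p=np.mean(P,0); M=R.from_rotvec(s["tool_rot"]).as_matrix()
    T=(R.from_euler("z",yaw)*R.from_rotvec([np.pi,0,0])).as_matrix()
    print("t",round(s["time"],2),"pos",np.round(np.array(P)*1000,1).tolist(),"rot",np.round(Q,3).tolist(),"F",np.round(s["ft_force"],1),"g",round(s["grip_width"],3),round(s["grip_force"],1))
    print("shift",np.round(M.T@(np.array([x,y,z])-p)*1000,1),"turn",np.round(R.from_matrix(M.T@T).as_rotvec(),3))
E
python3 -c "
from h import *
rel(.4199,-.2951,.06)"
```

```text
t 2.18 pos [[414.6, -312.7, 222.5], [414.6, -312.7, 222.5]] rot [[3.141, -0.006, -0.001], [3.141, -0.006, -0.0]] F [-0.5 -0.2 -0.9] g 1.001 0.0
shift [  5.3 -17.7 162.5] turn [ 0.     0.    -0.004]
```

Call:
jog_arm:
  increments:
    - {"tx": 2, "ty": -9, "tz": 35, "wx": 0, "wy": 0, "wz": 0, "gripper": 0.7}
    - {"tx": 5.3, "ty": -17.7, "tz": 70, "wx": 0, "wy": 0, "wz": -0.004, "gripper": 0.7}
    - {"tx": 5.3, "ty": -17.7, "tz": 110, "wx": 0, "wy": 0, "wz": -0.004, "gripper": 0.7}
    - {"tx": 5.3, "ty": -17.7, "tz": 150, "wx": 0, "wy": 0, "wz": -0.004, "gripper": 0.7}
    - {"tx": 5.3, "ty": -17.7, "tz": 162, "wx": 0, "wy": 0, "wz": -0.004, "gripper": 0.7}

```text
time: 2.6
position: [0.4164, -0.2921, 0.0549]
tool_rot: [-3.136, -0.002, 0.013]
ft_force: [-1.2, 0.8, -0.1]
grip_width: 0.733
grip_force: 0.0
```

```bash
python3 - <<'E'
from h import *
rel(.4199,-.2951,.0025)
W=get("wrist"); cv2.imwrite("pics/w2.png",W["color"]); g=cv2.cvtColor(W["color"],cv2.COLOR_BGR2GRAY)
print(proj(W,[.42,-.295,.007]))
E
```

```text
t 2.7 pos [[416.5, -292.1, 55.1], [418.3, -293.2, 58.1]] rot [[-3.136, -0.001, 0.013], [-3.138, -0.002, 0.008]] F [-0.2 -0.1  0.4] g 0.718 0.0
shift [ 2.8  2.6 54.1] turn [-0.004  0.005  0.001]
[317.51959889 259.74233465]
```

View pics/w2.png

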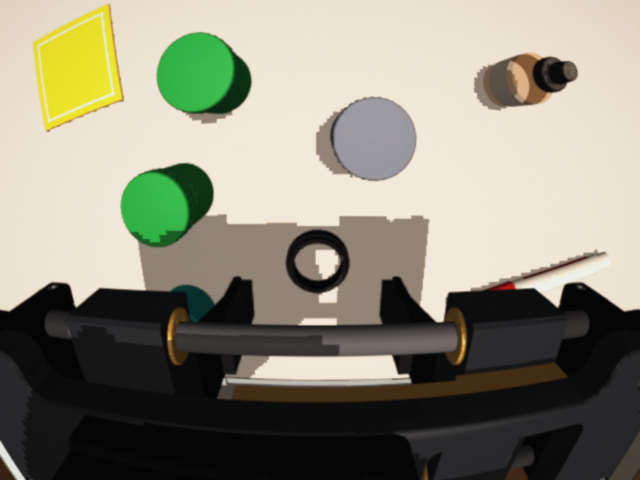

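The ring sits at (317,261) between the open fingers, agreeing with the projection. Descend and grip.

Call:
jog_arm:
  increments:
    - {"tx": 0, "ty": 0, "tz": 25, "wx": 0, "wy": 0, "wz": 0, "gripper": 0.7}
    - {"tx": 0, "ty": 0, "tz": 45, "wx": 0, "wy": 0, "wz": 0, "gripper": 0.7}
    - {"tx": 0, "ty": 0, "tz": 56, "wx": 0, "wy": 0, "wz": 0, "gripper": 0.7}
    - {"tx": 0, "ty": 0, "tz": 57.5, "wx": 0, "wy": 0, "wz": 0, "gripper": 0.7}
    - {"tx": 0, "ty": 0, "tz": 57.5, "wx": 0, "wy": 0, "wz": 0, "gripper": 0.7}

```text
time: 3.17
position: [0.4216, -0.2944, 0.0043]
tool_rot: [3.14, 0.004, 0.002]
ft_force: [0.0, 0.2, 0.4]
grip_width: 0.698
grip_force: 0.0
```

Call:
jog_arm:
  increments:
    - {"tx": 0, "ty": 0, "tz": 0, "wx": 0, "wy": 0, "wz": 0, "gripper": 0.3}
    - {"tx": 0, "ty": 0, "tz": 0, "wx": 0, "wy": 0, "wz": 0, "gripper": 0.3}
    - {"tx": 0, "ty": 0, "tz": 0, "wx": 0, "wy": 0, "wz": 0, "gripper": 0.3}
    - {"tx": 0, "ty": 0, "tz": 0, "wx": 0, "wy": 0, "wz": 0, "gripper": 0.3}
    - {"tx": 0, "ty": 0, "tz": 0, "wx": 0, "wy": 0, "wz": 0, "gripper": 0.3}
  grip_force: 20

```text
time: 3.58
position: [0.4212, -0.2939, 0.0037]
tool_rot: [3.141, 0.004, 0.001]
ft_force: [1.2, 0.3, 2.2]
grip_width: 0.426
grip_force: 20.0
```

```bash
python3 -c "
from h import *
rel(.5063,.1051,.12)"
```

```text
t 3.68 pos [[421.2, -293.9, 3.7], [421.2, -293.9, 3.7]] rot [[3.141, 0.005, 0.001], [3.141, 0.004, 0.001]] F [-0.2 -0.6  3.4] g 0.428 20.0
shift [  86.3 -398.7 -116.6] turn [ 0.001 -0.001  0.003]
```

Call:
jog_arm:
  increments:
    - {"tx": 0, "ty": 0, "tz": -35, "wx": 0, "wy": 0, "wz": 0, "gripper": 0.3}
    - {"tx": 0, "ty": 0, "tz": -75, "wx": 0, "wy": 0, "wz": 0, "gripper": 0.3}
    - {"tx": 3, "ty": -15, "tz": -110, "wx": 0, "wy": 0, "wz": 0, "gripper": 0.3}
    - {"tx": 10, "ty": -50, "tz": -120, "wx": 0, "wy": 0, "wz": 0, "gripper": 0.3}
    - {"tx": 18, "ty": -88, "tz": -125, "wx": 0, "wy": 0, "wz": 0, "gripper": 0.3}

```text
time: 4.1
position: [0.44, -0.2072, 0.1312]
tool_rot: [3.138, -0.003, 0.008]
ft_force: [0.8, 1.1, -0.5]
grip_width: 0.432
grip_force: 20.0
```

Call:
jog_arm:
  increments:
    - {"tx": 8, "ty": -38, "tz": 0, "wx": 0, "wy": 0, "wz": 0, "gripper": 0.3}
    - {"tx": 16, "ty": -76, "tz": 0, "wx": 0, "wy": 0, "wz": 0, "gripper": 0.3}
    - {"tx": 24, "ty": -114, "tz": 0, "wx": 0, "wy": 0, "wz": 0, "gripper": 0.3}
    - {"tx": 33, "ty": -152, "tz": 0, "wx": 0, "wy": 0, "wz": 0, "gripper": 0.3}
    - {"tx": 41, "ty": -190, "tz": 0, "wx": 0, "wy": 0, "wz": 0, "gripper": 0.3}

```text
time: 4.52
position: [0.479, -0.0137, 0.1282]
tool_rot: [3.141, 0.004, 0.001]
ft_force: [0.7, 0.2, -0.1]
grip_width: 0.428
grip_force: 20.0
```

Call:
jog_arm:
  increments:
    - {"tx": 7, "ty": -35, "tz": 0, "wx": 0, "wy": 0, "wz": 0, "gripper": 0.3}
    - {"tx": 15, "ty": -70, "tz": 0, "wx": 0, "wy": 0, "wz": 0, "gripper": 0.3}
    - {"tx": 23, "ty": -100, "tz": 0, "wx": 0, "wy": 0, "wz": 0, "gripper": 0.3}
    - {"tx": 27, "ty": -120, "tz": 0, "wx": 0, "wy": 0, "wz": 0, "gripper": 0.3}
    - {"tx": 27, "ty": -120, "tz": 0, "wx": 0, "wy": 0, "wz": 0, "gripper": 0.3}

```text
time: 4.93
position: [0.5056, 0.1107, 0.1282]
tool_rot: [-3.138, -0.016, -0.001]
ft_force: [0.4, 0.0, -0.5]
grip_width: 0.426
grip_force: 20.0
```

```bash
python3 - <<'E'
from h import *
rel(.5063,.1051,.05)
W=get("wrist"); cv2.imwrite("pics/w3.png",W["color"])
for n in ["pad_blue","adapter_ring_center","dropper_bottle_c_center","objective_b_center","eyepiece_center"]:
    print(n,[(np.round(b["bbox"]).tolist(),round(b["conf"],2)) for b in vision.spot_in("wrist",n)])
E
```

```text
t 5.03 pos [[505.4, 107.6, 127.9], [505.3, 105.2, 127.7]] rot [[-3.14, -0.013, 0.001], [3.141, 0.008, -0.001]] F [ 0.2 -0.5 -0.5] g 0.43 20.0
shift [ 1.   1.3 77.8] turn [0.    0.001 0.005]
pad_blue [([265.0, 178.0, 361.0, 277.0], 0.79)]
adapter_ring_center [([275.0, 269.0, 360.0, 326.0], 0.96)]
dropper_bottle_c_center [([103.0, 231.0, 153.0, 270.0], 0.69)]
objective_b_center []
eyepiece_center [([132.0, 67.0, 186.0, 107.0], 0.93)]
```

View pics/w3.png

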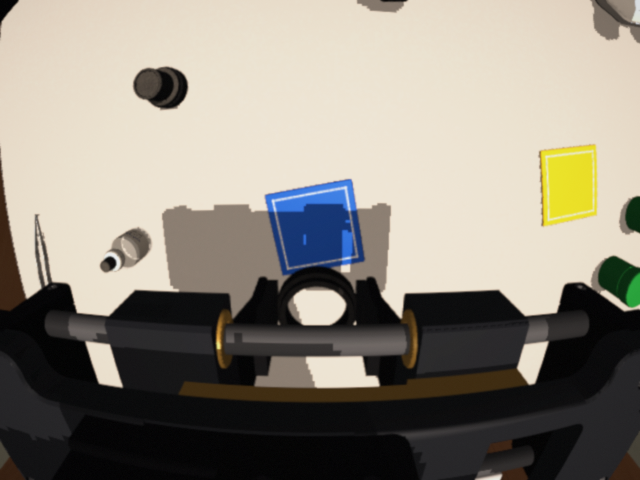

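Wrist view: ring held at (318,298), blue pad at (314,226), yellow pad (568,185), eyepiece (160,87), white bottle (128,247).

```bash
python3 - <<'E'
from h import *
np.set_printoptions(precision=1,suppress=True)
W=get("wrist"); h=cv2.cvtColor(W["color"],cv2.COLOR_BGR2HSV)
rb=cv2.morphologyEx(cv2.inRange(h,(98,110,20),(125,255,255)),cv2.MORPH_CLOSE,np.ones((7,7),np.uint8))
ry=cv2.morphologyEx(cv2.inRange(h,(22,100,60),(36,255,255)),cv2.MORPH_CLOSE,np.ones((7,7),np.uint8))
print("blue",blob(W,rb,(255,170,372,285),.003)[3])
print("yel",blob(W,ry,(525,130,610,240),.003)[3])
p=ctrl.get_state()["position"]; print(p*1000)
for u in (276,360): print(at_z(W,u,298,p[2]-.0037+.014)*1000)
for dx in (-.02,.02):print(proj(W,p+[dx,0,.0103]))
E
```

```text
blue ((506.3139953613281, 104.5401611328125), (69.68212890625, 68.72457885742188), 10.822061538696289)
yel ((551.5938110351562, -130.36480712890625), (69.57597351074219, 69.87379455566406), 10.666874885559082)
[505.7 103.5 128. ]
[511.5 120.3 138.3]
[511.5  82.1 138.3]
[313.1 345.8]
[312.8 269.2]
```

Call:
jog_arm:
  increments:
    - {"tx": 0, "ty": -1, "tz": 35, "wx": 0, "wy": 0, "wz": 0, "gripper": 0.3}
    - {"tx": 0, "ty": -1.5, "tz": 70, "wx": 0, "wy": 0, "wz": 0, "gripper": 0.3}
    - {"tx": 0, "ty": -1.5, "tz": 98, "wx": 0, "wy": 0, "wz": 0, "gripper": 0.3}
    - {"tx": 0, "ty": -1.5, "tz": 98, "wx": 0, "wy": 0, "wz": 0, "gripper": 0.3}
    - {"tx": 0, "ty": -1.5, "tz": 98, "wx": 0, "wy": 0, "wz": 0, "gripper": 0.3}

```text
time: 5.8
position: [0.5045, 0.1057, 0.0292]
tool_rot: [3.142, 0.004, -0.005]
ft_force: [0.6, -0.0, -0.3]
grip_width: 0.425
grip_force: 20.0
```

```bash
python3 - <<'E'
from h import *
for i in range(3): get("wrist")
rel(.5063,.1055,.0072)
E
```

```text
t 6.05 pos [[507.6, 106.4, 32.2], [507.3, 106.3, 32.1]] rot [[-3.141, -0.004, -0.006], [-3.142, -0.004, -0.006]] F [ 0.3 -1.   0.4] g 0.429 20.0
shift [-1.2  0.9 24.9] turn [-0.    -0.004  0.003]
```

Call:
jog_arm:
  increments:
    - {"tx": -1, "ty": 0.8, "tz": 12, "wx": 0, "wy": 0, "wz": 0, "gripper": 0.3}
    - {"tx": -1, "ty": 0.8, "tz": 20, "wx": 0, "wy": 0, "wz": 0, "gripper": 0.3}
    - {"tx": -1, "ty": 0.8, "tz": 25, "wx": 0, "wy": 0, "wz": 0, "gripper": 0.3}
    - {"tx": -1, "ty": 0.8, "tz": 25, "wx": 0, "wy": 0, "wz": 0, "gripper": 0.3}
    - {"tx": -1, "ty": 0.8, "tz": 25, "wx": 0, "wy": 0, "wz": 0, "gripper": 0.3}

```text
time: 6.47
position: [0.5046, 0.1049, 0.0048]
tool_rot: [3.141, 0.004, -0.001]
ft_force: [0.3, -0.5, 4.2]
grip_width: 0.425
grip_force: 20.0
```

```bash
python3 - <<'E'
from h import *
get("wrist")
rel(.5063,.1055,.0067)
E
```

```text
t 6.62 pos [[504.6, 104.8, 4.8], [504.6, 104.8, 4.8]] rot [[3.141, 0.004, -0.001], [3.141, 0.004, -0.001]] F [-0.7 -2.   3.6] g 0.428 20.0
shift [ 1.7 -0.7 -1.9] turn [0.001 0.    0.003]
```

Call:
jog_arm:
  increments:
    - {"tx": 1.5, "ty": -0.5, "tz": -0.5, "wx": 0, "wy": 0, "wz": 0, "gripper": 0.3}
    - {"tx": 1.5, "ty": -0.5, "tz": -0.5, "wx": 0, "wy": 0, "wz": 0, "gripper": 0.3}
    - {"tx": 1.5, "ty": -0.5, "tz": -0.5, "wx": 0, "wy": 0, "wz": 0, "gripper": 0.65}
    - {"tx": 1.5, "ty": -0.5, "tz": -0.5, "wx": 0, "wy": 0, "wz": 0, "gripper": 0.65}
    - {"tx": 1.5, "ty": -0.5, "tz": -0.5, "wx": 0, "wy": 0, "wz": 0, "gripper": 0.65}

```text
time: 7.03
position: [0.506, 0.106, 0.0053]
tool_rot: [-3.141, -0.005, 0.001]
ft_force: [0.4, 0.4, 0.9]
grip_width: 0.572
grip_force: 0.0
```

Call:
jog_arm:
  increments:
    - {"tx": 0, "ty": 0, "tz": 0, "wx": 0, "wy": 0, "wz": 0, "gripper": 0.65}
    - {"tx": 0, "ty": 0, "tz": -20, "wx": 0, "wy": 0, "wz": 0, "gripper": 0.65}
    - {"tx": 0, "ty": 0, "tz": -55, "wx": 0, "wy": 0, "wz": 0, "gripper": 0.65}
    - {"tx": 0, "ty": 0, "tz": -95, "wx": 0, "wy": 0, "wz": 0, "gripper": 0.65}
    - {"tx": 0, "ty": 0, "tz": -125, "wx": 0, "wy": 0, "wz": 0, "gripper": 0.65}

```text
time: 7.45
position: [0.5066, 0.1063, 0.133]
tool_rot: [-3.141, -0.005, -0.002]
ft_force: [1.7, -0.3, -0.2]
grip_width: 0.651
grip_force: 0.0
```

```bash
python3 - <<'E'
from h import *
np.set_printoptions(precision=1,suppress=True)
for i in range(3): get("wrist")
rel(.617,.222,.13)
W=get("wrist"); cv2.imwrite("pics/w4.png",W["color"])
g=cv2.cvtColor(W["color"],cv2.COLOR_BGR2GRAY); h=cv2.cvtColor(W["color"],cv2.COLOR_BGR2HSV)
for n in ["adapter_ring_center","eyepiece_center","pad_blue"]:
    print(n,[(np.round(b["bbox"]).tolist(),round(b["conf"],2)) for b in vision.spot_in("wrist",n)])
u,v=proj(W,[.5063,.105,.017]); print(u,v)
l=[int(u-45),int(v-45),int(u+45),int(v+45)]
print("ring",blob(W,cv2.inRange(g,0,45),l,.017)[:3])
E
```

```text
t 7.7 pos [[506.7, 105.8, 131.2], [505.6, 105.6, 129.9]] rot [[3.141, 0.004, 0.003], [3.141, 0.004, -0.001]] F [ 0.5 -0.  -0.9] g 0.65 0.0
shift [ 111.2 -116.     0.4] turn [0. 0. 0.]
adapter_ring_center [([290.0, 210.0, 342.0, 262.0], 0.72)]
eyepiece_center [([138.0, 66.0, 187.0, 108.0], 0.73)]
pad_blue [([266.0, 173.0, 362.0, 278.0], 0.78)]
315.2813318258906 233.53596389319046
ring (array([505.1, 104.6]), np.float64(19.83909690420703), (504.9667663574219, 104.78619384765625, 20.74796485900879))
```

View pics/w4.png

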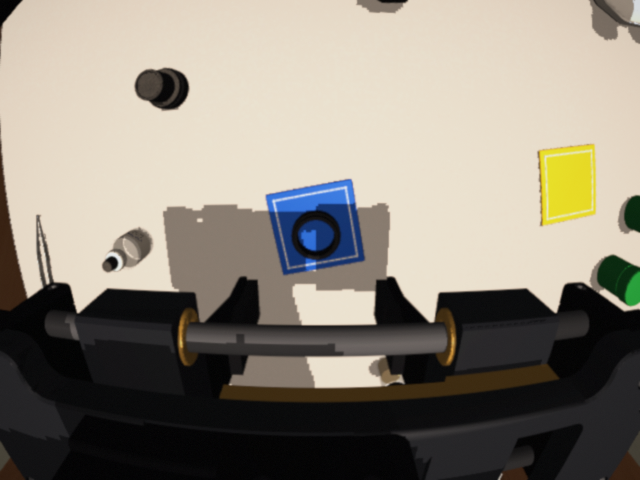

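Ring rests at (316,234), centred on the blue pad (505,105). Next the eyepiece at (160,87).

Call:
jog_arm:
  increments:
    - {"tx": 25, "ty": -27, "tz": -20, "wx": 0, "wy": 0, "wz": 0, "gripper": 0.65}
    - {"tx": 53, "ty": -56, "tz": -30, "wx": 0, "wy": 0, "wz": 0, "gripper": 0.65}
    - {"tx": 80, "ty": -84, "tz": -30, "wx": 0, "wy": 0, "wz": 0, "gripper": 0.65}
    - {"tx": 107, "ty": -112, "tz": -30, "wx": 0, "wy": 0, "wz": 0, "gripper": 0.65}
    - {"tx": 111, "ty": -116, "tz": -30, "wx": 0, "wy": 0, "wz": 0, "gripper": 0.65}

```text
time: 8.32
position: [0.6184, 0.2279, 0.1579]
tool_rot: [-3.136, -0.011, 0.003]
ft_force: [-1.4, 0.3, -1.2]
grip_width: 0.652
grip_force: 0.0
```

```bash
python3 - <<'E'
from h import *
np.set_printoptions(precision=1,suppress=True)
for i in range(4): get("wrist")
W=get("wrist"); cv2.imwrite("pics/w5.png",W["color"]);rel(.617,.222,.06)
for b in vision.spot_in("wrist","eyepiece_center"): print(np.round(b["bbox"]),b["conf"])
print(proj(W,[.617,.222,0]),proj(W,[.617,.222,.045]))
E
```

```text
t 8.67 pos [[616.2, 220.3, 160.3], [616.4, 220.4, 160.7]] rot [[3.14, 0.002, -0.001], [3.14, 0.002, 0.0]] F [-0.1 -0.9  0.3] g 0.65 0.0
shift [  0.7  -1.8 100.5] turn [ 0. -0.  0.]
[295. 194. 331. 236.] 0.77
[313.8 218.2] [313.5 232.2]
```

View pics/w5.png

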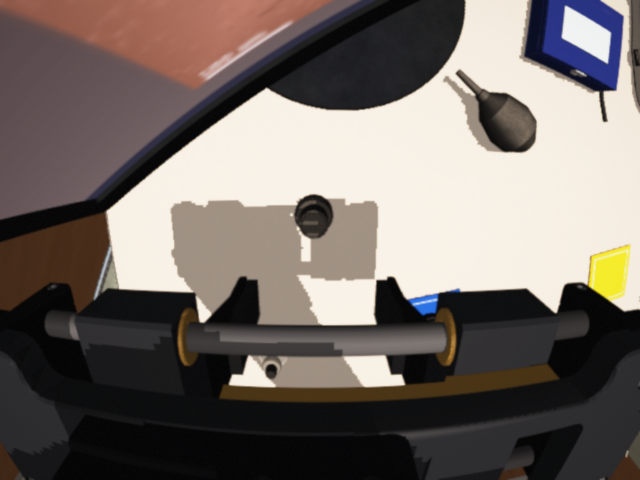

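Eyepiece at (313,217); a monitor edge runs from (100,205) to (400,0), so check its clearance, and fit the eyepiece.

```bash
python3 - <<'E'
from h import *
np.set_printoptions(precision=3,suppress=True)
W=get("wrist");S=get("side")
c1,a=ray(W,100,205);_,b=ray(W,275,88); n1=np.cross(a,b)
s=cv2.imread("pics/side0.png")
c2,a2=ray(S,162,227);_,b2=ray(S,199,190); n2=np.cross(a2,b2)
d=np.cross(n1,n2); d/=np.linalg.norm(d)
p=np.linalg.lstsq(np.array([n1,n2,d]),np.array([n1@c1,n2@c2,0]),rcond=None)[0]
for x in (.5,.6,.7,.8,.9): print(p+d*(x-p[0])/d[0])
g=cv2.cvtColor(W["color"],cv2.COLOR_BGR2GRAY)
m=cv2.inRange(g,0,75)
for z in (0,.022): print(blob(W,m,(290,188,340,245),z)[:3])
cv2.imwrite("pics/e5.png",cv2.resize(np.hstack([W["color"][180:255,270:360],s[180:255,155:245]]),None,fx=4,fy=4,interpolation=cv2.INTER_CUBIC))
E
```

```text
[0.5   0.662 0.049]
[0.6   0.473 0.074]
[0.7   0.284 0.098]
[0.8   0.095 0.123]
[ 0.9   -0.094  0.147]
(array([619.257, 222.441]), np.float64(17.594078635964884), (618.6895141601562, 222.46066284179688, 19.457984924316406))
(array([624.521, 222.238]), np.float64(16.39596969450581), (623.9921875, 222.25680541992188, 18.132936477661133))
```

View pics/e5.png

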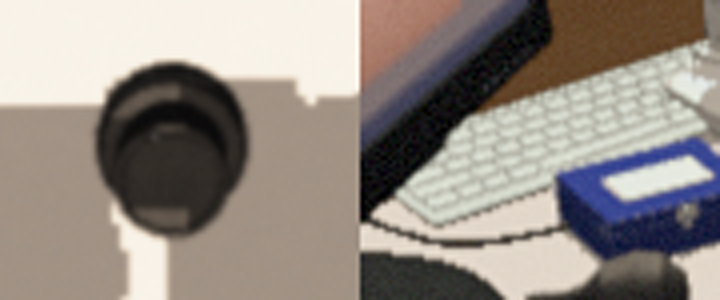

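```bash
python3 - <<'E'
from h import *
W=get("wrist")
print(at_z(W,313,195.3,0)*1000-[16.5,0,0], at_z(W,299.5,214,.012)*1000,at_z(W,332,214,.012)*1000)
print(W["extrinsics"][:3,3]); rel(.617,.223,.06)
E
```

```text
[622.35795715 222.56240806   0.        ] [624.68237635 234.08374496  12.        ] [624.70959826 206.14632283  12.        ]
[0.2187024  0.57511746 0.50954762]
t 8.97 pos [[616.8, 221.5, 161.0], [616.8, 221.6, 160.9]] rot [[3.141, 0.003, 0.001], [3.141, 0.004, 0.001]] F [-0.8  0.1 -0.5] g 0.651 0.0
shift [ 1.000e-01 -1.500e+00  1.009e+02] turn [ 0.    -0.001  0.002]
```

Call:
jog_arm:
  increments:
    - {"tx": 2, "ty": -0.5, "tz": 20, "wx": 0, "wy": 0, "wz": 0, "gripper": 0.65}
    - {"tx": 4, "ty": -1, "tz": 45, "wx": 0, "wy": 0, "wz": 0, "gripper": 0.65}
    - {"tx": 4, "ty": -1, "tz": 70, "wx": 0, "wy": 0, "wz": 0, "gripper": 0.65}
    - {"tx": 4, "ty": -1, "tz": 95, "wx": 0, "wy": 0, "wz": 0, "gripper": 0.65}
    - {"tx": 4, "ty": -1, "tz": 100, "wx": 0, "wy": 0, "wz": 0, "gripper": 0.65}

```text
time: 9.38
position: [0.618, 0.2216, 0.0559]
tool_rot: [3.139, 0.004, -0.011]
ft_force: [-0.3, -0.5, -1.3]
grip_width: 0.65
grip_force: 0.0
```

```bash
python3 - <<'E'
from h import *
np.set_printoptions(precision=1,suppress=True)
for i in range(4): get("wrist")
W=get("wrist");rel(.621,.223,.005)
cv2.imwrite("pics/w6.png",cv2.resize(W["color"][0:360,0:480],(800,600)))
for b in vision.spot_in("wrist","eyepiece_center"):
    B=b["bbox"]; print(np.round(B),b["conf"]); u=(B[0]+B[2])/2
    print(at_z(W,u,B[1],0)*1000-[16.5,0,0],at_z(W,u,B[3],.045)*1000)
E
```

```text
t 9.73 pos [[622.2, 223.8, 62.8], [622.0, 223.8, 62.6]] rot [[-3.141, -0.004, -0.005], [-3.141, -0.004, -0.005]] F [0.1 0.4 0.1] g 0.649 0.0
shift [-1.3  0.8 57.7] turn [-0. -0.  0.]
[289. 230. 347. 302.] 0.75
[622.9 221.4   0. ] [611.8 221.4  45. ]
```

View pics/w6.png

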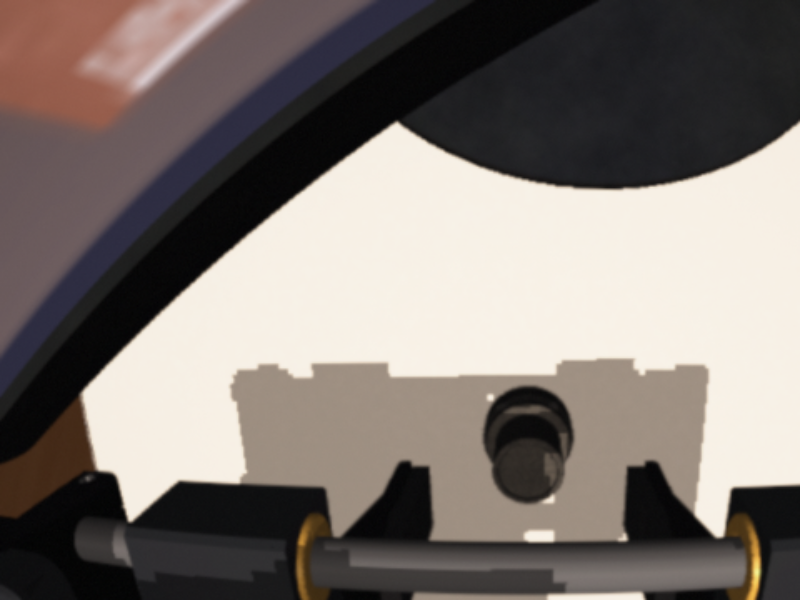

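```bash
python3 - <<'E'
from h import *
np.set_printoptions(precision=3,suppress=True)
W=get("wrist");S=get("side")
def pl(im,p,q,o=0):
    c,a=ray(im,*p);b=ray(im,*q)[1];n=np.cross(a,b);n/=np.linalg.norm(n);return n,n@(c+o)
A=pl(W,(51,234),(238,72)); B=pl(W,(100,205),(275,88),np.array([-.0053,-.002,.098]))
C=pl(S,(162,227),(199,190))
for P,Q in ((A,B),(A,C),(B,C)):
    d=np.cross(P[0],Q[0]);p=np.linalg.lstsq(np.array([P[0],Q[0],d]),np.array([P[1],Q[1],0]),rcond=None)[0]
    print([p+d*(x-p[0])/d[0] for x in (.65,.75)])
print(ray(W,0,0)[0])
E
```

```text
[array([ 0.65 ,  0.411, -0.013]), array([0.75 , 0.168, 0.18 ])]
[array([0.65 , 0.361, 0.095]), array([0.75 , 0.205, 0.102])]
[array([0.65 , 0.38 , 0.085]), array([0.75 , 0.191, 0.109])]
[0.701 0.222 0.225]
```

Call:
jog_arm:
  increments:
    - {"tx": -0.7, "ty": 0.5, "tz": 12, "wx": 0, "wy": 0, "wz": 0, "gripper": 0.65}
    - {"tx": -0.7, "ty": 0.5, "tz": 24, "wx": 0, "wy": 0, "wz": 0, "gripper": 0.65}
    - {"tx": -0.7, "ty": 0.5, "tz": 38, "wx": 0, "wy": 0, "wz": 0, "gripper": 0.65}
    - {"tx": -0.7, "ty": 0.5, "tz": 52, "wx": 0, "wy": 0, "wz": 0, "gripper": 0.65}
    - {"tx": -0.7, "ty": 0.5, "tz": 56, "wx": 0, "wy": 0, "wz": 0, "gripper": 0.65}

```text
time: 10.3
position: [0.6178, 0.2215, 0.0004]
tool_rot: [3.14, 0.004, -0.009]
ft_force: [-5.7, -4.2, 24.5]
grip_width: 0.65
grip_force: 14.2
```

Call:
jog_arm:
  increments:
    - {"tx": 0, "ty": 0, "tz": 0, "wx": 0, "wy": 0, "wz": 0, "gripper": 0.65}
    - {"tx": 0, "ty": 0, "tz": 0, "wx": 0, "wy": 0, "wz": 0, "gripper": 0.15}
    - {"tx": 0, "ty": 0, "tz": 0, "wx": 0, "wy": 0, "wz": 0, "gripper": 0.15}
    - {"tx": 0, "ty": 0, "tz": 0, "wx": 0, "wy": 0, "wz": 0, "gripper": 0.15}
    - {"tx": 0, "ty": 0, "tz": 0, "wx": 0, "wy": 0, "wz": 0, "gripper": 0.15}

```text
time: 10.72
position: [0.6205, 0.2228, 0.005]
tool_rot: [-3.141, -0.004, -0.001]
ft_force: [0.1, 0.1, 0.5]
grip_width: 0.431
grip_force: 0.0
```

```bash
python3 - <<'E'
from h import *
rel(.5055,.105,.13)
E
```

```text
t 10.82 pos [[620.5, 222.8, 5.0], [620.5, 222.8, 5.0]] rot [[-3.141, -0.004, -0.001], [-3.141, -0.004, -0.001]] F [-0.1  0.8 -0.3] g 0.365 20.0
shift [-115.2  117.4 -125.1] turn [-0.    -0.001  0.003]
```

Call:
jog_arm:
  increments:
    - {"tx": 0, "ty": 0, "tz": -25, "wx": 0, "wy": 0, "wz": 0, "gripper": 0.15}
    - {"tx": 0, "ty": 0, "tz": -60, "wx": 0, "wy": 0, "wz": 0, "gripper": 0.15}
    - {"tx": -5, "ty": 5, "tz": -90, "wx": 0, "wy": 0, "wz": 0, "gripper": 0.15}
    - {"tx": -28, "ty": 28, "tz": -105, "wx": 0, "wy": 0, "wz": 0, "gripper": 0.15}
    - {"tx": -55, "ty": 56, "tz": -110, "wx": 0, "wy": 0, "wz": 0, "gripper": 0.15}

```text
time: 11.23
position: [0.5672, 0.1695, 0.1183]
tool_rot: [-3.138, -0.01, -0.01]
ft_force: [0.2, -0.7, -0.5]
grip_width: 0.362
grip_force: 20.0
```

Call:
jog_arm:
  increments:
    - {"tx": -25, "ty": 25, "tz": 0, "wx": 0, "wy": 0, "wz": 0, "gripper": 0.15}
    - {"tx": -47, "ty": 48, "tz": 10, "wx": 0, "wy": 0, "wz": 0, "gripper": 0.15}
    - {"tx": -60, "ty": 61, "tz": 30, "wx": 0, "wy": 0, "wz": 0, "gripper": 0.15}
    - {"tx": -60, "ty": 61, "tz": 45, "wx": 0, "wy": 0, "wz": 0, "gripper": 0.15}
    - {"tx": -60, "ty": 61, "tz": 50, "wx": 0, "wy": 0, "wz": 0, "gripper": 0.15}

```text
time: 11.65
position: [0.5034, 0.1033, 0.0628]
tool_rot: [3.14, 0.001, -0.004]
ft_force: [-0.3, -0.2, -0.3]
grip_width: 0.363
grip_force: 20.0
```

```bash
python3 - <<'E'
from h import *
for i in range(5): get("wrist")
rel(.5058,.1058,.03)
W=get("wrist"); cv2.imwrite("pics/w7.png",cv2.resize(W["color"][150:390,160:480],(800,600)))
E
```

```text
t 12.0 pos [[506.6, 106.4, 65.5], [506.4, 106.2, 65.4]] rot [[-3.141, -0.006, -0.003], [-3.141, -0.006, -0.003]] F [-0.4 -0.4 -0.6] g 0.361 20.0
shift [-0.8  0.6 35.5] turn [-0.001 -0.002  0.004]
```

View pics/w7.png

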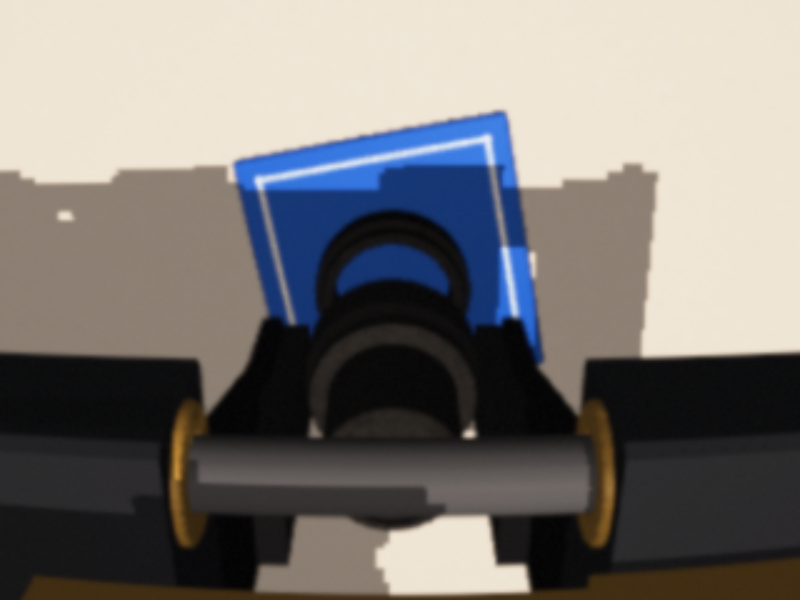

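Eyepiece held upright above the ring and lined up with it (both at column ~392 of the crop). Lower slowly.

Call:
jog_arm:
  increments:
    - {"tx": -0.6, "ty": 0.5, "tz": 10, "wx": 0, "wy": 0, "wz": 0, "gripper": 0.15}
    - {"tx": -0.6, "ty": 0.5, "tz": 20, "wx": 0, "wy": 0, "wz": 0, "gripper": 0.15}
    - {"tx": -0.6, "ty": 0.5, "tz": 28, "wx": 0, "wy": 0, "wz": 0, "gripper": 0.15}
    - {"tx": -0.6, "ty": 0.5, "tz": 33, "wx": 0, "wy": 0, "wz": 0, "gripper": 0.15}
    - {"tx": -0.6, "ty": 0.5, "tz": 35, "wx": 0, "wy": 0, "wz": 0, "gripper": 0.15}

```text
time: 12.47
position: [0.5037, 0.1047, 0.0278]
tool_rot: [3.142, 0.005, -0.004]
ft_force: [0.7, 1.2, -0.9]
grip_width: 0.359
grip_force: 20.0
```

Call:
jog_arm:
  increments:
    - {"tx": 0, "ty": 0, "tz": 0, "wx": 0, "wy": 0, "wz": 0, "gripper": 0.15}
    - {"tx": 0, "ty": 0, "tz": 1.5, "wx": 0, "wy": 0, "wz": 0, "gripper": 0.15}
    - {"tx": 0, "ty": 0, "tz": 3, "wx": 0, "wy": 0, "wz": 0, "gripper": 0.15}
    - {"tx": 0, "ty": 0, "tz": 4, "wx": 0, "wy": 0, "wz": 0, "gripper": 0.15}
    - {"tx": 0, "ty": 0, "tz": 4, "wx": 0, "wy": 0, "wz": 0, "gripper": 0.15}

```text
time: 12.88
position: [0.5049, 0.1048, 0.0255]
tool_rot: [3.141, 0.004, 0.0]
ft_force: [0.8, -0.2, -1.4]
grip_width: 0.36
grip_force: 20.0
```

```bash
python3 - <<'E'
from h import *
for i in range(2): get("wrist")
rel(.5058,.1058,.022)
E
```

```text
t 13.08 pos [[505.0, 104.8, 25.7], [505.0, 104.8, 25.7]] rot [[3.141, 0.004, 0.001], [3.141, 0.004, 0.001]] F [-0.5 -0.6 -0.9] g 0.364 20.0
shift [ 0.8 -1.   3.7] turn [ 0.    -0.     0.003]
```

Call:
jog_arm:
  increments:
    - {"tx": 0.6, "ty": -0.8, "tz": 1, "wx": 0, "wy": 0, "wz": 0, "gripper": 0.15}
    - {"tx": 0.6, "ty": -0.8, "tz": 2, "wx": 0, "wy": 0, "wz": 0, "gripper": 0.15}
    - {"tx": 0.6, "ty": -0.8, "tz": 3, "wx": 0, "wy": 0, "wz": 0, "gripper": 0.15}
    - {"tx": 0.6, "ty": -0.8, "tz": 3.5, "wx": 0, "wy": 0, "wz": 0, "gripper": 0.15}
    - {"tx": 0.6, "ty": -0.8, "tz": 3.5, "wx": 0, "wy": 0, "wz": 0, "gripper": 0.15}

```text
time: 13.5
position: [0.5054, 0.1056, 0.0219]
tool_rot: [3.142, 0.004, -0.0]
ft_force: [-0.3, 0.2, -0.0]
grip_width: 0.358
grip_force: 20.0
```

```bash
python3 - <<'E'
from h import *
for i in range(2): get("wrist")
rel(.5058,.1058,.022)
E
```

```text
t 13.7 pos [[505.4, 105.6, 22.0], [505.5, 105.6, 22.0]] rot [[3.142, 0.004, -0.0], [3.142, 0.004, -0.0]] F [-0.1  0.7 -0.2] g 0.364 20.0
shift [ 0.4 -0.2  0. ] turn [0.    0.    0.003]
```

Call:
jog_arm:
  increments:
    - {"tx": 0.2, "ty": 0, "tz": 0.5, "wx": 0, "wy": 0, "wz": 0, "gripper": 0.15}
    - {"tx": 0.2, "ty": 0, "tz": 1, "wx": 0, "wy": 0, "wz": 0, "gripper": 0.15}
    - {"tx": 0.2, "ty": 0, "tz": 1, "wx": 0, "wy": 0, "wz": 0, "gripper": 0.15}
    - {"tx": 0.2, "ty": 0, "tz": 1, "wx": 0, "wy": 0, "wz": 0, "gripper": 0.15}
    - {"tx": 0.2, "ty": 0, "tz": 1, "wx": 0, "wy": 0, "wz": 0, "gripper": 0.15}

```text
time: 14.12
position: [0.5057, 0.1056, 0.0215]
tool_rot: [3.141, 0.004, -0.0]
ft_force: [-2.1, -0.3, 6.1]
grip_width: 0.362
grip_force: 20.0
```

Contact. Release gently and rise.

Call:
jog_arm:
  increments:
    - {"tx": 0, "ty": 0, "tz": -0.4, "wx": 0, "wy": 0, "wz": 0, "gripper": 0.4}
    - {"tx": 0, "ty": 0, "tz": -0.4, "wx": 0, "wy": 0, "wz": 0, "gripper": 0.45}
    - {"tx": 0, "ty": 0, "tz": -0.4, "wx": 0, "wy": 0, "wz": 0, "gripper": 0.55}
    - {"tx": 0, "ty": 0, "tz": -0.4, "wx": 0, "wy": 0, "wz": 0, "gripper": 0.65}
    - {"tx": 0, "ty": 0, "tz": -0.4, "wx": 0, "wy": 0, "wz": 0, "gripper": 0.65}

```text
time: 14.53
position: [0.5056, 0.1056, 0.0213]
tool_rot: [-3.142, -0.004, 0.0]
ft_force: [-0.8, 0.7, 0.2]
grip_width: 0.588
grip_force: 0.0
```

Call:
jog_arm:
  increments:
    - {"tx": 0, "ty": 0, "tz": -20, "wx": 0, "wy": 0, "wz": 0, "gripper": 0.65}
    - {"tx": 0, "ty": 0, "tz": -50, "wx": 0, "wy": 0, "wz": 0, "gripper": 0.65}
    - {"tx": 0, "ty": 0, "tz": -85, "wx": 0, "wy": 0, "wz": 0, "gripper": 0.65}
    - {"tx": -10, "ty": -25, "tz": -110, "wx": 0, "wy": 0, "wz": 0, "gripper": 0.65}
    - {"tx": -25, "ty": -55, "tz": -120, "wx": 0, "wy": 0, "wz": 0, "gripper": 0.65}

```text
time: 14.95
position: [0.484, 0.1594, 0.1453]
tool_rot: [-3.141, 0.005, -0.011]
ft_force: [1.1, -0.2, -0.0]
grip_width: 0.646
grip_force: 0.0
```

Call:
jog_arm:
  increments:
    - {"tx": -15, "ty": -35, "tz": 0, "wx": 0, "wy": 0, "wz": 0, "gripper": 0.65}
    - {"tx": -28, "ty": -65, "tz": 0, "wx": 0, "wy": 0, "wz": 0, "gripper": 0.65}
    - {"tx": -42, "ty": -100, "tz": 0, "wx": 0, "wy": 0, "wz": 0, "gripper": 0.65}
    - {"tx": -58, "ty": -120, "tz": 0, "wx": 0, "wy": 0, "wz": 0, "gripper": 0.65}
    - {"tx": -62, "ty": -123, "tz": 0, "wx": 0, "wy": 0, "wz": 0, "gripper": 0.65}

```text
time: 15.37
position: [0.4144, 0.2887, 0.1417]
tool_rot: [-3.139, -0.017, 0.001]
ft_force: [0.0, 0.5, -0.5]
grip_width: 0.649
grip_force: 0.0
```

```bash
python3 - <<'E'
from h import *
for i in range(4): get("wrist")
W=get("wrist");rel(.4165,.285,.06)
cv2.imwrite("pics/w8.png",W["color"])
for n in ("eyepiece_center","objective_b_center","dropper_bottle_c_center"):
  for b in vision.spot_in("wrist",n): print(n,np.round(b["bbox"]),b["conf"])
print(proj(W,[.4165,.285,.0]),proj(W,[.4165,.285,.036]))
E
```

```text
t 15.72 pos [[419.3, 281.7, 141.2], [419.3, 281.9, 141.3]] rot [[3.141, -0.0, 0.0], [3.141, -0.0, -0.0]] F [-0.5  0.1 -1. ] g 0.65 0.0
shift [-2.8 -3.2 81.2] turn [ 0.  0. -0.]
eyepiece_center [509. 109. 568. 153.] 0.83
objective_b_center [297. 223. 322. 252.] 0.94
[311.24862661 227.94809661] [310.65443353 240.49279356]
```

View pics/w8.png

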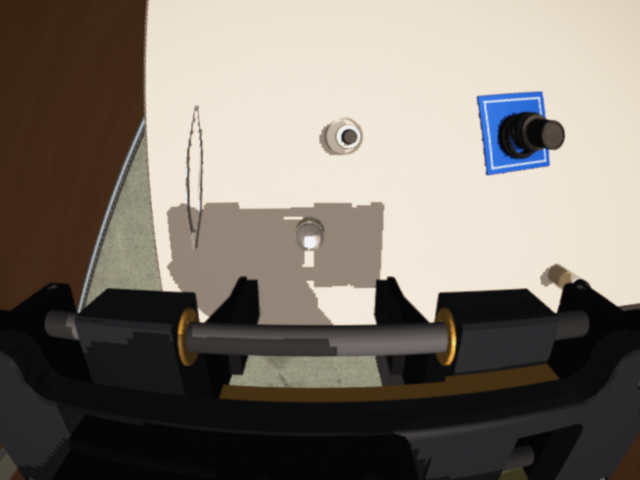

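Eyepiece stands on the ring (518,133). Objective at (310,236), white bottle at (343,136); tweezers at (196,175) are out of the fingers' way.

```bash
python3 - <<'E'
from h import *
np.set_printoptions(precision=1,suppress=True)
W=get("wrist")
for v in (219,221,223): print(at_z(W,309.5,v,0)*1000-[12,0,0])
print([at_z(W,309.5,v,.018)*1000 for v in (237.5,)],"bottle",at_z(W,343.5,136,.023)*1000,at_z(W,348,137,.067)*1000)
rel(.4165,.285,.05)
E
```

```text
[412. 287.   0.]
[410.3 287.    0. ]
[408.6 287.    0. ]
[array([413.2, 286.7,  18. ])] bottle [493.8 261.   23. ] [494.  261.3  67. ]
t 16.02 pos [[418.5, 283.0, 141.4], [418.4, 283.1, 141.4]] rot [[3.141, 0.003, -0.0], [3.141, 0.003, -0.0]] F [-1.   0.3  0.1] g 0.652 0.0
shift [-1.9 -2.  91.4] turn [0. 0. 0.]
```

Call:
jog_arm:
  increments:
    - {"tx": -3, "ty": -2, "tz": 30, "wx": 0, "wy": 0, "wz": 0, "gripper": 0.55}
    - {"tx": -6, "ty": -4.5, "tz": 55, "wx": 0, "wy": 0, "wz": 0, "gripper": 0.55}
    - {"tx": -6, "ty": -4.5, "tz": 75, "wx": 0, "wy": 0, "wz": 0, "gripper": 0.55}
    - {"tx": -6, "ty": -4.5, "tz": 88, "wx": 0, "wy": 0, "wz": 0, "gripper": 0.55}
    - {"tx": -6, "ty": -4.5, "tz": 90, "wx": 0, "wy": 0, "wz": 0, "gripper": 0.55}

```text
time: 16.43
position: [0.4107, 0.2867, 0.0491]
tool_rot: [3.14, 0.004, -0.006]
ft_force: [-0.8, -1.3, 0.2]
grip_width: 0.549
grip_force: 0.0
```

```bash
python3 - <<'E'
from h import *
np.set_printoptions(precision=1,suppress=True)
for i in range(4): get("wrist")
W=get("wrist");rel(.412,.2875,.004)
cv2.imwrite("pics/w9.png",cv2.resize(W["color"][150:390,160:480],(800,600)))
for b in vision.spot_in("wrist","objective_b_center"):
    B=b["bbox"]; print(np.round(B),b["conf"]); u=(B[0]+B[2])/2
    print(at_z(W,u,B[1],0)*1000-[12,0,0],at_z(W,u,B[3],.036)*1000)
E
```

```text
t 16.78 pos [[413.2, 288.4, 52.7], [413.1, 288.3, 52.6]] rot [[-3.141, -0.004, -0.003], [-3.141, -0.004, -0.003]] F [0.3 0.2 0.1] g 0.548 0.0
shift [-1.2  0.9 48.6] turn [-0. -0.  0.]
[300. 246. 341. 293.] 0.89
[411.7 284.6   0. ] [409.2 284.8  36. ]
```

View pics/w9.png

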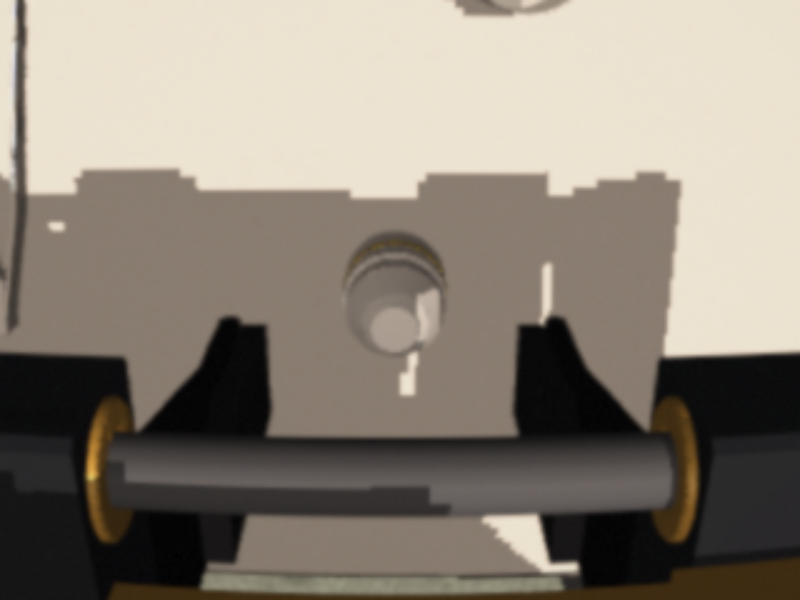

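Objective with its yellow band at crop (394,290), fingers' middle at 392: aligned.

Call:
jog_arm:
  increments:
    - {"tx": -1, "ty": 0.5, "tz": 20, "wx": 0, "wy": 0, "wz": 0, "gripper": 0.55}
    - {"tx": -1, "ty": 0.5, "tz": 36, "wx": 0, "wy": 0, "wz": 0, "gripper": 0.55}
    - {"tx": -1, "ty": 0.5, "tz": 43, "wx": 0, "wy": 0, "wz": 0, "gripper": 0.55}
    - {"tx": -1, "ty": 0.5, "tz": 46, "wx": 0, "wy": 0, "wz": 0, "gripper": 0.55}
    - {"tx": -1, "ty": 0.5, "tz": 47, "wx": 0, "wy": 0, "wz": 0, "gripper": 0.55}

```text
time: 17.25
position: [0.4111, 0.2874, 0.0044]
tool_rot: [3.141, 0.004, -0.001]
ft_force: [0.4, -0.2, -0.0]
grip_width: 0.55
grip_force: 0.0
```

Call:
jog_arm:
  increments:
    - {"tx": 0, "ty": 0, "tz": 1, "wx": 0, "wy": 0, "wz": 0, "gripper": 0.55}
    - {"tx": 0, "ty": 0, "tz": 1.5, "wx": 0, "wy": 0, "wz": 0, "gripper": 0.55}
    - {"tx": 0, "ty": 0, "tz": 1.5, "wx": 0, "wy": 0, "wz": 0, "gripper": 0.1}
    - {"tx": 0, "ty": 0, "tz": 1.5, "wx": 0, "wy": 0, "wz": 0, "gripper": 0.1}
    - {"tx": 0, "ty": 0, "tz": 1.5, "wx": 0, "wy": 0, "wz": 0, "gripper": 0.1}

```text
time: 17.67
position: [0.4114, 0.2875, 0.0033]
tool_rot: [-3.141, -0.004, -0.001]
ft_force: [-0.0, -0.3, 0.6]
grip_width: 0.399
grip_force: 0.0
```

```bash
python3 - <<'E'
from h import *
for i in range(4): get("wrist")
rel(.5517,-.1297,.13)
E
```

```text
t 17.97 pos [[411.3, 287.4, 3.0], [411.3, 287.4, 3.0]] rot [[3.142, 0.004, 0.0], [3.141, 0.004, 0.0]] F [-0.6 -0.4  0.5] g 0.261 20.0
shift [ 139.3  417.5 -126.9] turn [ 0.    -0.     0.003]
```

Call:
jog_arm:
  increments:
    - {"tx": 0, "ty": 0, "tz": -35, "wx": 0, "wy": 0, "wz": 0, "gripper": 0.1}
    - {"tx": 0, "ty": 0, "tz": -75, "wx": 0, "wy": 0, "wz": 0, "gripper": 0.1}
    - {"tx": 3, "ty": 10, "tz": -112, "wx": 0, "wy": 0, "wz": 0, "gripper": 0.1}
    - {"tx": 14, "ty": 43, "tz": -128, "wx": 0, "wy": 0, "wz": 0, "gripper": 0.1}
    - {"tx": 27, "ty": 80, "tz": -130, "wx": 0, "wy": 0, "wz": 0, "gripper": 0.1}

```text
time: 18.38
position: [0.4402, 0.2105, 0.1374]
tool_rot: [-3.139, -0.014, -0.012]
ft_force: [2.3, -0.1, -1.3]
grip_width: 0.257
grip_force: 20.0
```

Call:
jog_arm:
  increments:
    - {"tx": 12, "ty": 38, "tz": 0, "wx": 0, "wy": 0, "wz": 0, "gripper": 0.1}
    - {"tx": 25, "ty": 76, "tz": 0, "wx": 0, "wy": 0, "wz": 0, "gripper": 0.1}
    - {"tx": 38, "ty": 114, "tz": 0, "wx": 0, "wy": 0, "wz": 0, "gripper": 0.1}
    - {"tx": 51, "ty": 152, "tz": 0, "wx": 0, "wy": 0, "wz": 0, "gripper": 0.1}
    - {"tx": 64, "ty": 190, "tz": 0, "wx": 0, "wy": 0, "wz": 0, "gripper": 0.1}

```text
time: 18.8
position: [0.503, 0.0156, 0.133]
tool_rot: [3.141, 0.005, 0.001]
ft_force: [0.6, 1.1, -0.3]
grip_width: 0.257
grip_force: 20.0
```

Call:
jog_arm:
  increments:
    - {"tx": 12, "ty": 38, "tz": 0, "wx": 0, "wy": 0, "wz": 0, "gripper": 0.1}
    - {"tx": 25, "ty": 76, "tz": 0, "wx": 0, "wy": 0, "wz": 0, "gripper": 0.1}
    - {"tx": 36, "ty": 110, "tz": 10, "wx": 0, "wy": 0, "wz": 0, "gripper": 0.1}
    - {"tx": 45, "ty": 135, "tz": 30, "wx": 0, "wy": 0, "wz": 0, "gripper": 0.1}
    - {"tx": 48, "ty": 147, "tz": 55, "wx": 0, "wy": 0, "wz": 0, "gripper": 0.1}

```text
time: 19.22
position: [0.5534, -0.135, 0.0785]
tool_rot: [3.139, -0.004, 0.006]
ft_force: [-1.0, 0.0, -0.2]
grip_width: 0.256
grip_force: 20.0
```

```bash
python3 - <<'E'
from h import *
np.set_printoptions(precision=1,suppress=True)
for i in range(6): get("wrist")
W=get("wrist");rel(.5517,-.1297,.04); cv2.imwrite("pics/w10.png",W["color"])
h=cv2.cvtColor(W["color"],cv2.COLOR_BGR2HSV)
ry=cv2.morphologyEx(cv2.inRange(h,(22,100,40),(36,255,255)),cv2.MORPH_CLOSE,np.ones((7,7),np.uint8))
u,v=proj(W,[.5517,-.1297,.003]).astype(int); print(u,v)
print("yel",blob(W,ry,(u-80,v-80,u+80,v+80),.003)[3])
E
```

```text
t 19.67 pos [[552.3, -127.7, 79.6], [552.2, -128.0, 79.5]] rot [[3.141, 0.008, 0.004], [3.141, 0.008, 0.004]] F [-0.1  0.1 -0.3] g 0.26 20.0
shift [-0.7  1.8 39.5] turn [ 0. -0.  0.]
317 250
yel ((575.4461669921875, -126.55455780029297), (21.81077003479004, 69.64419555664062), 10.321046829223633)
```

Call:
jog_arm:
  increments:
    - {"tx": -0.7, "ty": 1.8, "tz": 25, "wx": 0, "wy": 0, "wz": 0, "gripper": 0.1}
    - {"tx": -0.7, "ty": 1.8, "tz": 45, "wx": 0, "wy": 0, "wz": 0, "gripper": 0.1}
    - {"tx": -0.7, "ty": 1.8, "tz": 57, "wx": 0, "wy": 0, "wz": 0, "gripper": 0.1}
    - {"tx": -0.7, "ty": 1.8, "tz": 63, "wx": 0, "wy": 0, "wz": 0, "gripper": 0.1}
    - {"tx": -0.7, "ty": 1.8, "tz": 66, "wx": 0, "wy": 0, "wz": 0, "gripper": 0.1}

```text
time: 20.08
position: [0.5504, -0.1305, 0.0115]
tool_rot: [-3.141, -0.006, 0.001]
ft_force: [-0.5, -0.4, -1.5]
grip_width: 0.257
grip_force: 20.0
```

```bash
python3 - <<'E'
from h import *
for i in range(4): get("wrist")
rel(.5517,-.1297,.006)
E
```

```text
t 20.38 pos [[551.6, -131.2, 13.1], [551.5, -131.2, 13.0]] rot [[3.141, 0.005, 0.003], [3.141, 0.005, 0.003]] F [-0.   0.  -0.5] g 0.257 20.0
shift [ 0.2 -1.5  7. ] turn [ 0.001 -0.002  0.003]
```

Call:
jog_arm:
  increments:
    - {"tx": 0, "ty": -1, "tz": 3, "wx": 0, "wy": 0, "wz": 0, "gripper": 0.1}
    - {"tx": 0, "ty": -1, "tz": 5, "wx": 0, "wy": 0, "wz": 0, "gripper": 0.1}
    - {"tx": 0, "ty": -1, "tz": 6.5, "wx": 0, "wy": 0, "wz": 0, "gripper": 0.1}
    - {"tx": 0, "ty": -1, "tz": 7, "wx": 0, "wy": 0, "wz": 0, "gripper": 0.1}
    - {"tx": 0, "ty": -1, "tz": 7.3, "wx": 0, "wy": 0, "wz": 0, "gripper": 0.1}

```text
time: 20.8
position: [0.5508, -0.13, 0.0059]
tool_rot: [3.141, 0.004, -0.0]
ft_force: [-4.9, 1.0, 11.9]
grip_width: 0.261
grip_force: 20.0
```

```bash
python3 - <<'E'
from h import *
for i in range(2): get("wrist")
rel(.5517,-.1297,.006)
E
```

```text
t 21.0 pos [[550.8, -130.0, 6.0], [550.8, -130.0, 5.9]] rot [[3.141, 0.005, -0.0], [3.141, 0.005, -0.0]] F [-3.7  0.7  9. ] g 0.256 20.0
shift [ 0.9 -0.3 -0. ] turn [0.001 0.    0.003]
```

Standing on the pad. Release, rise, and go to the bottle (~0.494, 0.262).

Call:
jog_arm:
  increments:
    - {"tx": 0.5, "ty": 0, "tz": -0.6, "wx": 0, "wy": 0, "wz": 0, "gripper": 0.1}
    - {"tx": 0.5, "ty": 0, "tz": -0.6, "wx": 0, "wy": 0, "wz": 0, "gripper": 0.3}
    - {"tx": 0.5, "ty": 0, "tz": -0.6, "wx": 0, "wy": 0, "wz": 0, "gripper": 0.4}
    - {"tx": 0.5, "ty": 0, "tz": -0.6, "wx": 0, "wy": 0, "wz": 0, "gripper": 0.55}
    - {"tx": 0.5, "ty": 0, "tz": -0.6, "wx": 0, "wy": 0, "wz": 0, "gripper": 0.55}

```text
time: 21.42
position: [0.551, -0.1301, 0.005]
tool_rot: [-3.142, -0.004, 0.0]
ft_force: [-0.5, 0.7, 0.1]
grip_width: 0.444
grip_force: 0.0
```

Call:
jog_arm:
  increments:
    - {"tx": 0, "ty": 0, "tz": -25, "wx": 0, "wy": 0, "wz": 0, "gripper": 0.6}
    - {"tx": 0, "ty": 0, "tz": -60, "wx": 0, "wy": 0, "wz": 0, "gripper": 0.6}
    - {"tx": 0, "ty": 0, "tz": -100, "wx": 0, "wy": 0, "wz": 0, "gripper": 0.6}
    - {"tx": 0, "ty": -20, "tz": -135, "wx": 0, "wy": 0, "wz": 0, "gripper": 0.6}
    - {"tx": -5, "ty": -55, "tz": -145, "wx": 0, "wy": 0, "wz": 0, "gripper": 0.6}

```text
time: 21.83
position: [0.5498, -0.0796, 0.156]
tool_rot: [3.138, -0.008, 0.015]
ft_force: [1.6, 0.9, 0.1]
grip_width: 0.591
grip_force: 0.0
```

Call:
jog_arm:
  increments:
    - {"tx": -6, "ty": -39, "tz": 0, "wx": 0, "wy": 0, "wz": 0, "gripper": 0.6}
    - {"tx": -12, "ty": -78, "tz": 0, "wx": 0, "wy": 0, "wz": 0, "gripper": 0.6}
    - {"tx": -18, "ty": -117, "tz": 0, "wx": 0, "wy": 0, "wz": 0, "gripper": 0.6}
    - {"tx": -24, "ty": -156, "tz": 0, "wx": 0, "wy": 0, "wz": 0, "gripper": 0.6}
    - {"tx": -30, "ty": -195, "tz": 0, "wx": 0, "wy": 0, "wz": 0, "gripper": 0.6}

```text
time: 22.25
position: [0.5148, 0.1214, 0.1503]
tool_rot: [3.141, 0.004, 0.001]
ft_force: [0.5, -0.6, -0.3]
grip_width: 0.6
grip_force: 0.0
```

Call:
jog_arm:
  increments:
    - {"tx": -6, "ty": -38, "tz": 0, "wx": 0, "wy": 0, "wz": 0, "gripper": 0.6}
    - {"tx": -12, "ty": -76, "tz": 0, "wx": 0, "wy": 0, "wz": 0, "gripper": 0.6}
    - {"tx": -18, "ty": -110, "tz": 0, "wx": 0, "wy": 0, "wz": 0, "gripper": 0.6}
    - {"tx": -22, "ty": -135, "tz": 10, "wx": 0, "wy": 0, "wz": 0, "gripper": 0.6}
    - {"tx": -22, "ty": -141, "tz": 20, "wx": 0, "wy": 0, "wz": 0, "gripper": 0.6}

```text
time: 22.67
position: [0.491, 0.2672, 0.1308]
tool_rot: [-3.138, -0.016, -0.002]
ft_force: [-0.7, 1.1, 0.2]
grip_width: 0.603
grip_force: 0.0
```

```bash
python3 - <<'E'
from h import *
np.set_printoptions(precision=1,suppress=True)
for i in range(5): get("wrist")
W=get("wrist"); rel(.494,.262,.085)
cv2.imwrite("pics/w11.png",W["color"])
for n in ("dropper_bottle_c_center",):
  for b in vision.spot_in("wrist",n):
    B=b["bbox"]; print(n,np.round(B),b["conf"]); u=(B[0]+B[2])/2
    print(at_z(W,u,B[1],0)*1000-[14,0,0])
S=get("side"); cv2.imwrite("pics/side1.png",S["color"])
print(proj(W,[.494,.262,0]),proj(W,[.494,.262,.067]))
E
```

```text
t 23.07 pos [[494.1, 258.9, 130.5], [494.0, 259.2, 130.6]] rot [[3.141, -0.001, 0.001], [3.141, -0.0, 0.001]] F [-0.2  0.2 -0.4] g 0.597 0.0
shift [-0.1 -3.  45.6] turn [ 0. -0. -0.]
dropper_bottle_c_center [295. 216. 331. 262.] 0.85
[490.6 260.2   0. ]
[310.6 228.4] [309.2 255.9]
```

View pics/w11.png

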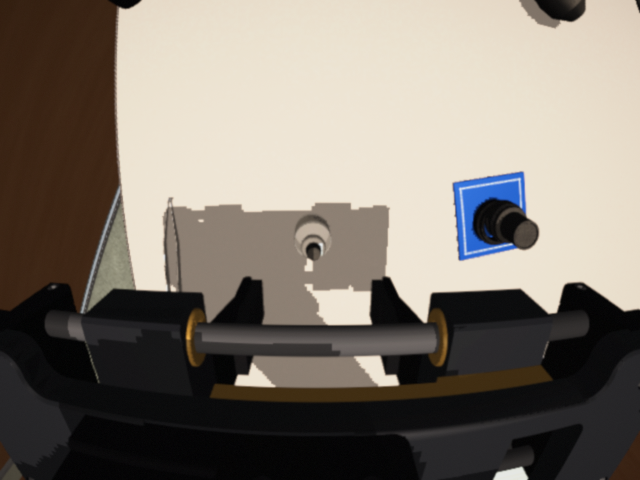

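Bottle at (313,237), nearly under the fingers; tweezers at (172,240) remain clear.

Call:
jog_arm:
  increments:
    - {"tx": -1, "ty": -2, "tz": 15, "wx": 0, "wy": 0, "wz": 0, "gripper": 0.6}
    - {"tx": -1, "ty": -2, "tz": 35, "wx": 0, "wy": 0, "wz": 0, "gripper": 0.6}
    - {"tx": -1, "ty": -2, "tz": 45, "wx": 0, "wy": 0, "wz": 0, "gripper": 0.6}
    - {"tx": -1, "ty": -2, "tz": 48, "wx": 0, "wy": 0, "wz": 0, "gripper": 0.6}
    - {"tx": -1, "ty": -2, "tz": 48, "wx": 0, "wy": 0, "wz": 0, "gripper": 0.6}

```text
time: 23.58
position: [0.4916, 0.2622, 0.0815]
tool_rot: [3.141, 0.004, -0.002]
ft_force: [0.4, 0.1, -0.6]
grip_width: 0.598
grip_force: 0.0
```

```bash
python3 - <<'E'
from h import *
np.set_printoptions(precision=1,suppress=True)
for i in range(4): get("wrist")
W=get("wrist"); rel(.493,.262,.008)
for b in vision.spot_in("wrist","dropper_bottle_c_center"):
    B=b["bbox"]; print(np.round(B),b["conf"]); u=(B[0]+B[2])/2
    print(at_z(W,u,B[1],0)*1000-[14,0,0])
E
```

```text
t 23.93 pos [[492.5, 263.1, 83.0], [492.5, 263.0, 82.9]] rot [[-3.141, -0.004, -0.002], [-3.141, -0.004, -0.002]] F [0.2 0.  0.3] g 0.602 0.0
shift [ 0.4  1.1 75. ] turn [-0. -0.  0.]
[296. 226. 340. 289.] 0.76
[493.3 260.6   0. ]
[501. 209. 534. 268.] 0.47
[507.9 111.6   0. ]
```

Call:
jog_arm:
  increments:
    - {"tx": 0.5, "ty": 0.7, "tz": 22, "wx": 0, "wy": 0, "wz": 0, "gripper": 0.6}
    - {"tx": 0.5, "ty": 0.7, "tz": 44, "wx": 0, "wy": 0, "wz": 0, "gripper": 0.6}
    - {"tx": 0.5, "ty": 0.7, "tz": 60, "wx": 0, "wy": 0, "wz": 0, "gripper": 0.6}
    - {"tx": 0.5, "ty": 0.7, "tz": 69, "wx": 0, "wy": 0, "wz": 0, "gripper": 0.6}
    - {"tx": 0.5, "ty": 0.7, "tz": 73, "wx": 0, "wy": 0, "wz": 0, "gripper": 0.6}

```text
time: 24.4
position: [0.4917, 0.2617, 0.0079]
tool_rot: [3.141, 0.004, -0.003]
ft_force: [0.9, 0.2, 0.7]
grip_width: 0.596
grip_force: 0.0
```

Call:
jog_arm:
  increments:
    - {"tx": 0, "ty": 0, "tz": 1, "wx": 0, "wy": 0, "wz": 0, "gripper": 0.6}
    - {"tx": 0, "ty": 0, "tz": 1, "wx": 0, "wy": 0, "wz": 0, "gripper": 0.6}
    - {"tx": 0, "ty": 0, "tz": 1, "wx": 0, "wy": 0, "wz": 0, "gripper": 0.6}
    - {"tx": 0, "ty": 0, "tz": 1, "wx": 0, "wy": 0, "wz": 0, "gripper": 0.1}
    - {"tx": 0, "ty": 0, "tz": 1, "wx": 0, "wy": 0, "wz": 0, "gripper": 0.1}
  grip_force: 15

```text
time: 24.82
position: [0.4931, 0.2624, 0.0091]
tool_rot: [-3.141, -0.004, -0.002]
ft_force: [0.7, -0.3, 0.0]
grip_width: 0.52
grip_force: 0.0
```

```bash
python3 - <<'E'
from h import *
for i in range(8): get("wrist")
rel(.529,-.0121,.12)
E
```

```text
t 25.32 pos [[492.6, 262.1, 8.4], [492.6, 262.1, 8.4]] rot [[3.142, 0.004, 0.0], [3.141, 0.004, 0.0]] F [-0.7 -0.7  2.6] g 0.305 15.0
shift [  35.6  274.3 -111.6] turn [ 0.    -0.     0.003]
```

Call:
jog_arm:
  increments:
    - {"tx": 0, "ty": 0, "tz": -30, "wx": 0, "wy": 0, "wz": 0, "gripper": 0.1}
    - {"tx": 0, "ty": 0, "tz": -65, "wx": 0, "wy": 0, "wz": 0, "gripper": 0.1}
    - {"tx": 0, "ty": 3, "tz": -105, "wx": 0, "wy": 0, "wz": 0, "gripper": 0.1}
    - {"tx": 3, "ty": 20, "tz": -130, "wx": 0, "wy": 0, "wz": 0, "gripper": 0.1}
    - {"tx": 8, "ty": 55, "tz": -135, "wx": 0, "wy": 0, "wz": 0, "gripper": 0.1}

```text
time: 25.73
position: [0.502, 0.2135, 0.1488]
tool_rot: [-3.136, -0.018, -0.013]
ft_force: [0.2, 0.6, -0.6]
grip_width: 0.299
grip_force: 15.0
```

Call:
jog_arm:
  increments:
    - {"tx": 5, "ty": 38, "tz": 0, "wx": 0, "wy": 0, "wz": 0, "gripper": 0.1}
    - {"tx": 10, "ty": 76, "tz": 0, "wx": 0, "wy": 0, "wz": 0, "gripper": 0.1}
    - {"tx": 15, "ty": 114, "tz": 0, "wx": 0, "wy": 0, "wz": 0, "gripper": 0.1}
    - {"tx": 20, "ty": 150, "tz": 0, "wx": 0, "wy": 0, "wz": 0, "gripper": 0.1}
    - {"tx": 24, "ty": 180, "tz": 0, "wx": 0, "wy": 0, "wz": 0, "gripper": 0.1}

```text
time: 26.15
position: [0.5251, 0.0238, 0.1431]
tool_rot: [3.14, 0.001, 0.0]
ft_force: [0.8, -0.4, -0.7]
grip_width: 0.305
grip_force: 15.0
```

Call:
jog_arm:
  increments:
    - {"tx": 2, "ty": 20, "tz": 10, "wx": 0, "wy": 0, "wz": 0, "gripper": 0.1}
    - {"tx": 4, "ty": 35, "tz": 30, "wx": 0, "wy": 0, "wz": 0, "gripper": 0.1}
    - {"tx": 4, "ty": 39, "tz": 60, "wx": 0, "wy": 0, "wz": 0, "gripper": 0.1}
    - {"tx": 4, "ty": 39, "tz": 85, "wx": 0, "wy": 0, "wz": 0, "gripper": 0.1}
    - {"tx": 4, "ty": 39, "tz": 100, "wx": 0, "wy": 0, "wz": 0, "gripper": 0.1}

```text
time: 26.57
position: [0.5273, -0.0126, 0.0403]
tool_rot: [-3.141, -0.002, 0.006]
ft_force: [-0.5, -0.1, 0.5]
grip_width: 0.301
grip_force: 15.0
```

```bash
python3 - <<'E'
from h import *
np.set_printoptions(precision=1,suppress=True)
for i in range(7): get("wrist")
rel(.529,-.0122,.0084)
W=get("wrist"); cv2.imwrite("pics/w12.png",W["color"])
h=cv2.cvtColor(W["color"],cv2.COLOR_BGR2HSV)
ry=cv2.morphologyEx(cv2.inRange(h,(22,100,40),(36,255,255)),cv2.MORPH_CLOSE,np.ones((7,7),np.uint8))
rb=cv2.morphologyEx(cv2.inRange(h,(98,110,20),(125,255,255)),cv2.MORPH_CLOSE,np.ones((7,7),np.uint8))
for m,p in ((rb,(.5063,.1053,.003)),(ry,(.5517,-.1297,.003))):
    u,v=proj(W,p).astype(int); print(u,v,blob(W,m,(max(u-70,0),v-70,u+70,v+70),.003)[3])
E
```

```text
t 27.02 pos [[530.5, -11.7, 44.7], [530.3, -11.8, 44.5]] rot [[3.141, 0.005, 0.004], [3.141, 0.005, 0.004]] F [0.4 0.  0.4] g 0.3 15.0
shift [-1.5  0.4 36.2] turn [ 0. -0.  0.]
137 299 ((524.0379638671875, 107.09388732910156), (34.552337646484375, 68.95195007324219), 10.650083541870117)
503 234 ((551.2831420898438, -130.805908203125), (70.19002532958984, 69.36327362060547), 10.752044677734375)
```

Call:
jog_arm:
  increments:
    - {"tx": -1, "ty": 0.3, "tz": 12, "wx": 0, "wy": 0, "wz": 0, "gripper": 0.1}
    - {"tx": -1, "ty": 0.3, "tz": 22, "wx": 0, "wy": 0, "wz": 0, "gripper": 0.1}
    - {"tx": -1, "ty": 0.3, "tz": 29, "wx": 0, "wy": 0, "wz": 0, "gripper": 0.1}
    - {"tx": -1, "ty": 0.3, "tz": 32, "wx": 0, "wy": 0, "wz": 0, "gripper": 0.1}
    - {"tx": -1, "ty": 0.3, "tz": 33, "wx": 0, "wy": 0, "wz": 0, "gripper": 0.1}

```text
time: 27.48
position: [0.5273, -0.012, 0.0088]
tool_rot: [-3.141, -0.005, 0.004]
ft_force: [-0.2, 1.0, -0.9]
grip_width: 0.304
grip_force: 15.0
```

```bash
python3 - <<'E'
from h import *
for i in range(5): get("wrist")
rel(.529,-.0122,.0084)
E
```

```text
t 27.83 pos [[528.6, -12.1, 10.6], [528.7, -12.1, 10.6]] rot [[3.141, 0.004, 0.001], [3.141, 0.004, 0.001]] F [-0.3 -0.6 -1.1] g 0.304 15.0
shift [0.3 0.1 2.2] turn [ 0.    -0.001  0.003]
```

Call:
jog_arm:
  increments:
    - {"tx": 0.3, "ty": 0, "tz": 1, "wx": 0, "wy": 0, "wz": 0, "gripper": 0.1}
    - {"tx": 0.3, "ty": 0, "tz": 2, "wx": 0, "wy": 0, "wz": 0, "gripper": 0.1}
    - {"tx": 0.3, "ty": 0, "tz": 2.6, "wx": 0, "wy": 0, "wz": 0, "gripper": 0.1}
    - {"tx": 0.3, "ty": 0, "tz": 2.6, "wx": 0, "wy": 0, "wz": 0, "gripper": 0.1}
    - {"tx": 0.3, "ty": 0, "tz": 2.6, "wx": 0, "wy": 0, "wz": 0, "gripper": 0.1}

```text
time: 28.25
position: [0.529, -0.0122, 0.0083]
tool_rot: [3.141, 0.004, 0.001]
ft_force: [-1.4, 0.5, 5.6]
grip_width: 0.307
grip_force: 15.0
```

Call:
jog_arm:
  increments:
    - {"tx": 0, "ty": 0, "tz": 0, "wx": 0, "wy": 0, "wz": 0, "gripper": 0.1}
    - {"tx": 0, "ty": 0, "tz": 0, "wx": 0, "wy": 0, "wz": 0, "gripper": 0.33}
    - {"tx": 0, "ty": 0, "tz": 0, "wx": 0, "wy": 0, "wz": 0, "gripper": 0.4}
    - {"tx": 0, "ty": 0, "tz": 0, "wx": 0, "wy": 0, "wz": 0, "gripper": 0.55}
    - {"tx": 0, "ty": 0, "tz": 0, "wx": 0, "wy": 0, "wz": 0, "gripper": 0.6}

```text
time: 28.67
position: [0.5284, -0.0121, 0.0074]
tool_rot: [-3.142, -0.004, 0.001]
ft_force: [-0.5, -0.6, 0.8]
grip_width: 0.47
grip_force: 0.0
```

Call:
jog_arm:
  increments:
    - {"tx": 0, "ty": 0, "tz": 0, "wx": 0, "wy": 0, "wz": 0, "gripper": 0.6}
    - {"tx": 0, "ty": 0, "tz": -30, "wx": 0, "wy": 0, "wz": 0, "gripper": 0.7}
    - {"tx": 0, "ty": 0, "tz": -65, "wx": 0, "wy": 0, "wz": 0, "gripper": 0.7}
    - {"tx": 0, "ty": 0, "tz": -105, "wx": 0, "wy": 0, "wz": 0, "gripper": 0.7}
    - {"tx": 0, "ty": 0, "tz": -140, "wx": 0, "wy": 0, "wz": 0, "gripper": 0.7}

```text
time: 29.08
position: [0.5285, -0.0118, 0.1495]
tool_rot: [-3.141, -0.005, -0.0]
ft_force: [1.5, 0.1, 0.0]
grip_width: 0.691
grip_force: 0.0
```

```bash
python3 - <<'E'
from h import *
np.set_printoptions(precision=1,suppress=True)
for i in range(5): get("wrist")
W=get("wrist"); cv2.imwrite("pics/w13.png",W["color"]); rel(.494,-.320,.15)
for n in ("dropper_bottle_c_center","objective_b_center","eyepiece_center"):
  for b in vision.spot_in("wrist",n): print(n,np.round(b["bbox"]),b["conf"])
print(proj(W,[.529,-.0135,.067]),proj(W,[.529,-.0135,0]))
E
```

```text
t 29.48 pos [[527.4, -12.2, 145.9], [527.4, -12.1, 145.9]] rot [[-3.141, -0.004, 0.005], [-3.141, -0.005, 0.005]] F [0.2 0.6 0. ] g 0.701 0.0
shift [-34.3 307.8  -4.1] turn [-0.  0.  0.]
dropper_bottle_c_center [144. 202. 230. 288.] 0.65
dropper_bottle_c_center [301. 208. 334. 248.] 0.55
objective_b_center [442. 182. 474. 211.] 0.96
eyepiece_center [147. 231. 200. 285.] 0.92
eyepiece_center [145. 200. 228. 290.] 0.7
[316.2 246.5] [316.2 222.2]
```

View pics/w13.png

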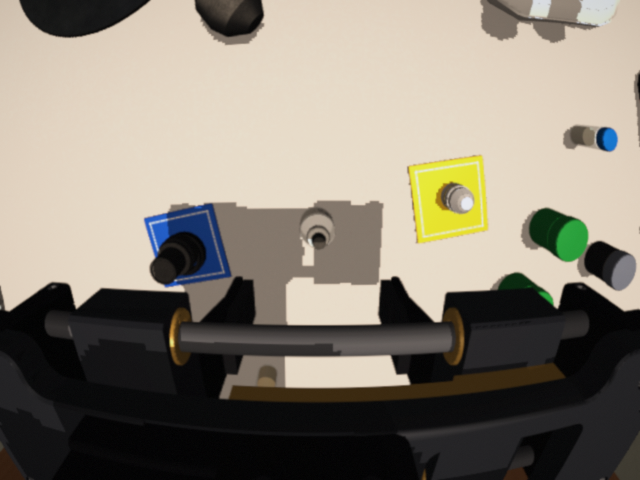

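Bottle stands at (317,228) between the pads; objective on yellow at (458,198), eyepiece on ring at (180,255). The picture quota is used up, so from here I use numbers only. Next the canister, gripper turned −35° to stay clear of the tall brown bottle.

Call:
jog_arm:
  increments:
    - {"tx": -4, "ty": 38, "tz": -5, "wx": 0, "wy": 0, "wz": 0, "gripper": 0.7}
    - {"tx": -8, "ty": 76, "tz": -5, "wx": 0, "wy": 0, "wz": 0, "gripper": 0.7}
    - {"tx": -12, "ty": 114, "tz": -5, "wx": 0, "wy": 0, "wz": 0, "gripper": 0.7}
    - {"tx": -16, "ty": 152, "tz": -5, "wx": 0, "wy": 0, "wz": 0, "gripper": 0.7}
    - {"tx": -20, "ty": 190, "tz": -5, "wx": 0, "wy": 0, "wz": 0, "gripper": 0.7}

```text
time: 30.05
position: [0.5085, -0.2038, 0.1522]
tool_rot: [3.142, 0.005, -0.001]
ft_force: [0.4, -0.4, 0.8]
grip_width: 0.7
grip_force: 0.0
```

Call:
jog_arm:
  increments:
    - {"tx": -4, "ty": 35, "tz": 0, "wx": 0, "wy": 0, "wz": 0.12, "gripper": 0.7}
    - {"tx": -8, "ty": 70, "tz": 0, "wx": 0, "wy": 0, "wz": 0.24, "gripper": 0.7}
    - {"tx": -11, "ty": 95, "tz": 0, "wx": 0, "wy": 0, "wz": 0.36, "gripper": 0.7}
    - {"tx": -14, "ty": 113, "tz": 0, "wx": 0, "wy": 0, "wz": 0.48, "gripper": 0.7}
    - {"tx": -14, "ty": 117, "tz": 0, "wx": 0, "wy": 0, "wz": 0.6, "gripper": 0.7}

```text
time: 30.47
position: [0.4932, -0.3241, 0.1516]
tool_rot: [2.995, -0.942, -0.002]
ft_force: [-1.1, -1.0, -0.4]
grip_width: 0.699
grip_force: 0.0
```

```bash
python3 - <<'E'
from h import *
np.set_printoptions(precision=1,suppress=True)
for i in range(6): get("wrist")
rel(.494,-.320,.07,-.61); print(ctrl.get_state()["joint_positions"])
W=get("wrist"); g=cv2.cvtColor(W["color"],cv2.COLOR_BGR2GRAY); h=cv2.cvtColor(W["color"],cv2.COLOR_BGR2HSV)
for b in vision.spot_in("wrist","objective_can_center"):
    B=b["bbox"]; u,v=(B[0]+B[2])/2,(B[1]+B[3])/2
    print(np.round(B),round(b["conf"],2),"cap px",W["color"][int(v),int(u)],at_z(W,u,v,.051)*1000)
u,v=proj(W,[.494,-.321,.051]).astype(int); print(u,v)
print(blob(W,cv2.inRange(h,(0,0,60),(179,60,165))&cv2.inRange(g,70,160),(u-40,v-40,u+40,v+40),.051)[:3])
cs=cv2.HoughCircles(cv2.medianBlur(g,3)[v-60:v+60,u-60:u+60],cv2.HOUGH_GRADIENT,1,30,param1=100,param2=15,minRadius=18,maxRadius=40)
if cs is not None:
    for c in cs[0]: print("circ",c+[u-60,v-60,0],at_z(W,c[0]+u-60,c[1]+v-60,.051)*1000)
cv2.imwrite("pics/w14.png",W["color"])
E
```

```text
t 30.87 pos [[495.9, -317.8, 152.6], [495.9, -318.1, 152.7]] rot [[-3.004, 0.918, 0.0], [-3.004, 0.919, -0.0]] F [-0.8  0.3  0.9] g 0.704 0.0
shift [-0.4  2.8 82.6] turn [-0.  0.  0.]
[ 0.8  0.3 -0.3  1.7  0.1  1.2 -1.7]
[272. 356. 308. 387.] 0.98 cap px [38 41  7] [ 408.4 -231.5   51. ]
[185. 222. 242. 283.] 0.78 cap px [33 86 24] [ 531.4 -247.1   51. ]
[253. 299. 262. 323.] 0.63 cap px [15 35 10] [ 472.  -245.3   51. ]
[293. 203. 349. 261.] 0.56 cap px [117 111 113] [ 498.5 -324.5   51. ]
320 239
(array([ 490.3, -317.6]), np.float64(30.504483813888772), (487.01971435546875, -315.5677490234375, 37.850589752197266))
circ [320.5 238.5  25.6] [ 494.5 -321.4   51. ]
```

Call:
jog_arm:
  increments:
    - {"tx": 0.8, "ty": 2.4, "tz": 25, "wx": 0, "wy": 0, "wz": 0, "gripper": 0.75}
    - {"tx": 0.8, "ty": 2.4, "tz": 50, "wx": 0, "wy": 0, "wz": 0, "gripper": 0.75}
    - {"tx": 0.8, "ty": 2.4, "tz": 70, "wx": 0, "wy": 0, "wz": 0, "gripper": 0.75}
    - {"tx": 0.8, "ty": 2.4, "tz": 80, "wx": 0, "wy": 0, "wz": 0, "gripper": 0.75}
    - {"tx": 0.8, "ty": 2.4, "tz": 83, "wx": 0, "wy": 0, "wz": 0, "gripper": 0.75}

```text
time: 31.38
position: [0.4935, -0.3207, 0.0676]
tool_rot: [-3.002, 0.923, 0.005]
ft_force: [0.1, 0.2, -0.4]
grip_width: 0.75
grip_force: 0.0
```

```bash
python3 - <<'E'
from h import *
np.set_printoptions(precision=1,suppress=True)
for i in range(5): get("wrist")
rel(.4945,-.3214,.008,-.61)
W=get("wrist"); g=cv2.cvtColor(W["color"],cv2.COLOR_BGR2GRAY)
u,v=proj(W,[.4945,-.3214,.051]).astype(int); print(u,v)
cs=cv2.HoughCircles(cv2.medianBlur(g,3)[v-80:v+80,u-80:u+80],cv2.HOUGH_GRADIENT,1,30,param1=100,param2=15,minRadius=28,maxRadius=60)
if cs is not None:
    for c in cs[0]: print("circ",c+[u-80,v-80,0],at_z(W,c[0]+u-80,c[1]+v-80,.051)*1000)
E
```

```text
t 31.73 pos [[495.8, -322.2, 71.2], [495.6, -322.2, 71.0]] rot [[3.002, -0.924, 0.004], [3.002, -0.924, 0.004]] F [-0.8  0.2 -0.6] g 0.752 0.0
shift [-1.6  0.  63.1] turn [ 0. -0.  0.]
315 286
circ [315.5 281.5  37.7] [ 496.9 -323.1   51. ]
```

Call:
jog_arm:
  increments:
    - {"tx": -0.5, "ty": 0, "tz": 18, "wx": 0, "wy": 0, "wz": 0, "gripper": 0.75}
    - {"tx": -0.5, "ty": 0, "tz": 36, "wx": 0, "wy": 0, "wz": 0, "gripper": 0.75}
    - {"tx": -0.5, "ty": 0, "tz": 49, "wx": 0, "wy": 0, "wz": 0, "gripper": 0.75}
    - {"tx": -0.5, "ty": 0, "tz": 57, "wx": 0, "wy": 0, "wz": 0, "gripper": 0.75}
    - {"tx": -0.5, "ty": 0, "tz": 60, "wx": 0, "wy": 0, "wz": 0, "gripper": 0.75}

```text
time: 32.2
position: [0.4936, -0.3209, 0.0083]
tool_rot: [-3.002, 0.924, 0.003]
ft_force: [0.4, -0.3, -0.7]
grip_width: 0.754
grip_force: 0.0
```

Call:
jog_arm:
  increments:
    - {"tx": 0, "ty": 0, "tz": 2, "wx": 0, "wy": 0, "wz": 0, "gripper": 0.75}
    - {"tx": 0, "ty": 0, "tz": 3, "wx": 0, "wy": 0, "wz": 0, "gripper": 0.75}
    - {"tx": 0, "ty": 0, "tz": 4, "wx": 0, "wy": 0, "wz": 0, "gripper": 0.2}
    - {"tx": 0, "ty": 0, "tz": 4, "wx": 0, "wy": 0, "wz": 0, "gripper": 0.2}
    - {"tx": 0, "ty": 0, "tz": 4, "wx": 0, "wy": 0, "wz": 0, "gripper": 0.2}
  grip_force: 25

```text
time: 32.62
position: [0.4947, -0.3216, 0.0062]
tool_rot: [3.002, -0.924, 0.001]
ft_force: [0.5, -0.4, -0.1]
grip_width: 0.603
grip_force: 0.0
```

```bash
python3 - <<'E'
from h import *
for i in range(7): get("wrist")
rel(.494,-.32,.14,-.61)
rel(.6075,.0031,.14,0)
E
```

```text
t 33.07 pos [[494.6, -321.4, 6.0], [494.6, -321.4, 6.0]] rot [[3.002, -0.924, 0.001], [3.002, -0.924, 0.001]] F [-0.4  0.1  2.6] g 0.424 25.0
shift [  -1.2   -0.8 -134. ] turn [ 0.    -0.001  0.013]
t 33.17 pos [[494.6, -321.4, 5.9], [494.6, -321.4, 6.0]] rot [[3.002, -0.924, 0.001], [3.002, -0.924, 0.001]] F [0.1 0.7 2.6] g 0.421 25.0
shift [ -89.  -331.8 -134.1] turn [ 0.    -0.    -0.597]
```

Call:
jog_arm:
  increments:
    - {"tx": 0, "ty": 0, "tz": -30, "wx": 0, "wy": 0, "wz": 0, "gripper": 0.2}
    - {"tx": 0, "ty": 0, "tz": -65, "wx": 0, "wy": 0, "wz": 0, "gripper": 0.2}
    - {"tx": 0, "ty": 0, "tz": -105, "wx": 0, "wy": 0, "wz": 0, "gripper": 0.2}
    - {"tx": -5, "ty": -20, "tz": -130, "wx": 0, "wy": 0, "wz": 0, "gripper": 0.2}
    - {"tx": -13, "ty": -50, "tz": -134, "wx": 0, "wy": 0, "wz": 0, "gripper": 0.2}

```text
time: 33.58
position: [0.5132, -0.278, 0.1453]
tool_rot: [2.995, -0.934, 0.014]
ft_force: [0.7, -0.4, -1.3]
grip_width: 0.429
grip_force: 25.0
```

Call:
jog_arm:
  increments:
    - {"tx": -10, "ty": -36, "tz": 0, "wx": 0, "wy": 0, "wz": -0.12, "gripper": 0.2}
    - {"tx": -20, "ty": -72, "tz": 0, "wx": 0, "wy": 0, "wz": -0.24, "gripper": 0.2}
    - {"tx": -30, "ty": -108, "tz": 0, "wx": 0, "wy": 0, "wz": -0.36, "gripper": 0.2}
    - {"tx": -40, "ty": -144, "tz": 0, "wx": 0, "wy": 0, "wz": -0.48, "gripper": 0.2}
    - {"tx": -50, "ty": -180, "tz": 0, "wx": 0, "wy": 0, "wz": -0.597, "gripper": 0.2}

```text
time: 34.0
position: [0.5715, -0.0942, 0.1393]
tool_rot: [3.141, 0.008, -0.001]
ft_force: [0.0, 0.3, -0.9]
grip_width: 0.423
grip_force: 25.0
```

```bash
python3 - <<'E'
from h import *
for i in range(6): get("wrist")
rel(.6075,.0030,.05,0)
E
```

```text
t 34.4 pos [[571.0, -97.7, 139.2], [571.0, -97.7, 139.3]] rot [[3.141, -0.005, -0.002], [3.141, -0.005, -0.001]] F [-0.5 -0.2 -1. ] g 0.425 25.0
shift [  36.2 -100.9   89.1] turn [ 0.001  0.001 -0.003]
```

Call:
jog_arm:
  increments:
    - {"tx": 13, "ty": -35, "tz": 0, "wx": 0, "wy": 0, "wz": 0, "gripper": 0.2}
    - {"tx": 25, "ty": -70, "tz": 0, "wx": 0, "wy": 0, "wz": 0, "gripper": 0.2}
    - {"tx": 34, "ty": -95, "tz": 10, "wx": 0, "wy": 0, "wz": 0, "gripper": 0.2}
    - {"tx": 36, "ty": -101, "tz": 30, "wx": 0, "wy": 0, "wz": 0, "gripper": 0.2}
    - {"tx": 36, "ty": -101, "tz": 55, "wx": 0, "wy": 0, "wz": 0, "gripper": 0.2}

```text
time: 34.82
position: [0.6097, 0.0082, 0.0859]
tool_rot: [-3.14, -0.004, -0.007]
ft_force: [0.2, -0.9, -1.4]
grip_width: 0.426
grip_force: 25.0
```

Call:
jog_arm:
  increments:
    - {"tx": 0, "ty": 0, "tz": 20, "wx": 0, "wy": 0, "wz": 0, "gripper": 0.2}
    - {"tx": 0, "ty": 0, "tz": 40, "wx": 0, "wy": 0, "wz": 0, "gripper": 0.2}
    - {"tx": 0, "ty": 0, "tz": 52, "wx": 0, "wy": 0, "wz": 0, "gripper": 0.2}
    - {"tx": 0, "ty": 0, "tz": 55, "wx": 0, "wy": 0, "wz": 0, "gripper": 0.2}
    - {"tx": 0, "ty": 0, "tz": 55, "wx": 0, "wy": 0, "wz": 0, "gripper": 0.2}

```text
time: 35.23
position: [0.6071, 0.0043, 0.0289]
tool_rot: [3.141, -0.002, -0.003]
ft_force: [0.7, -0.4, -0.6]
grip_width: 0.427
grip_force: 25.0
```

```bash
python3 - <<'E'
from h import *
for i in range(6): get("wrist")
rel(.6075,.0030,.0060,0)
E
```

```text
Traceback (most recent call last):
  File "h.py", line 19, in get
    im=vision.get_image(n); im["fish"]= n=="wrist"; return im
ValueError: 200 camera calls are used up
```

Call:
jog_arm:
  increments:
    - {"tx": 0, "ty": 0, "tz": 0, "wx": 0, "wy": 0, "wz": 0, "gripper": 0.2}
    - {"tx": 0, "ty": 0, "tz": 0, "wx": 0, "wy": 0, "wz": 0, "gripper": 0.2}
    - {"tx": 0, "ty": 0, "tz": 0, "wx": 0, "wy": 0, "wz": 0, "gripper": 0.2}
    - {"tx": 0, "ty": 0, "tz": 0, "wx": 0, "wy": 0, "wz": 0, "gripper": 0.2}
    - {"tx": 0, "ty": 0, "tz": 0, "wx": 0, "wy": 0, "wz": 0, "gripper": 0.2}

```text
time: 35.65
position: [0.6081, 0.0052, 0.0304]
tool_rot: [3.141, -0.0, 0.002]
ft_force: [-0.5, -0.1, -1.3]
grip_width: 0.425
grip_force: 25.0
```

Call:
jog_arm:
  increments:
    - {"tx": -0.5, "ty": 2, "tz": 8, "wx": 0, "wy": 0, "wz": 0, "gripper": 0.2}
    - {"tx": -0.5, "ty": 2, "tz": 14, "wx": 0, "wy": 0, "wz": 0, "gripper": 0.2}
    - {"tx": -0.5, "ty": 2, "tz": 18, "wx": 0, "wy": 0, "wz": 0, "gripper": 0.2}
    - {"tx": -0.5, "ty": 2, "tz": 20, "wx": 0, "wy": 0, "wz": 0, "gripper": 0.2}
    - {"tx": -0.5, "ty": 2, "tz": 20, "wx": 0, "wy": 0, "wz": 0, "gripper": 0.2}

```text
time: 36.07
position: [0.6063, 0.0033, 0.0085]
tool_rot: [-3.141, 0.0, 0.003]
ft_force: [-0.5, 1.3, -1.6]
grip_width: 0.424
grip_force: 25.0
```

Call:
jog_arm:
  increments:
    - {"tx": 0, "ty": 0, "tz": 0, "wx": 0, "wy": 0, "wz": 0, "gripper": 0.2}
    - {"tx": 0, "ty": 0, "tz": 0, "wx": 0, "wy": 0, "wz": 0, "gripper": 0.2}
    - {"tx": 0, "ty": 0, "tz": 0, "wx": 0, "wy": 0, "wz": 0, "gripper": 0.2}
    - {"tx": 0, "ty": 0, "tz": 0, "wx": 0, "wy": 0, "wz": 0, "gripper": 0.2}
    - {"tx": 0, "ty": 0, "tz": 0, "wx": 0, "wy": 0, "wz": 0, "gripper": 0.2}

```text
time: 36.48
position: [0.6073, 0.0033, 0.0098]
tool_rot: [3.141, -0.0, 0.001]
ft_force: [-1.0, -0.2, -1.4]
grip_width: 0.422
grip_force: 25.0
```

Call:
jog_arm:
  increments:
    - {"tx": 0.2, "ty": 0.2, "tz": 1.5, "wx": 0, "wy": 0, "wz": 0, "gripper": 0.2}
    - {"tx": 0.2, "ty": 0.2, "tz": 3, "wx": 0, "wy": 0, "wz": 0, "gripper": 0.2}
    - {"tx": 0.2, "ty": 0.2, "tz": 4, "wx": 0, "wy": 0, "wz": 0, "gripper": 0.2}
    - {"tx": 0.2, "ty": 0.2, "tz": 4.3, "wx": 0, "wy": 0, "wz": 0, "gripper": 0.2}
    - {"tx": 0.2, "ty": 0.2, "tz": 4.3, "wx": 0, "wy": 0, "wz": 0, "gripper": 0.2}

```text
time: 36.9
position: [0.6073, 0.003, 0.006]
tool_rot: [3.141, -0.0, -0.0]
ft_force: [-2.3, -0.2, 4.6]
grip_width: 0.426
grip_force: 25.0
```

Contact at the right spot; release and rise.

Call:
jog_arm:
  increments:
    - {"tx": 0, "ty": 0, "tz": -0.2, "wx": 0, "wy": 0, "wz": 0, "gripper": 0.2}
    - {"tx": 0, "ty": 0, "tz": -0.2, "wx": 0, "wy": 0, "wz": 0, "gripper": 0.46}
    - {"tx": 0, "ty": 0, "tz": -0.2, "wx": 0, "wy": 0, "wz": 0, "gripper": 0.55}
    - {"tx": 0, "ty": 0, "tz": -0.2, "wx": 0, "wy": 0, "wz": 0, "gripper": 0.7}
    - {"tx": 0, "ty": 0, "tz": -0.2, "wx": 0, "wy": 0, "wz": 0, "gripper": 0.75}

```text
time: 37.32
position: [0.6073, 0.0031, 0.0053]
tool_rot: [-3.141, 0.0, 0.0]
ft_force: [0.1, -0.5, -0.8]
grip_width: 0.606
grip_force: 0.0
```

Call:
jog_arm:
  increments:
    - {"tx": 0, "ty": 0, "tz": 0, "wx": 0, "wy": 0, "wz": 0, "gripper": 0.75}
    - {"tx": 0, "ty": 0, "tz": 0, "wx": 0, "wy": 0, "wz": 0, "gripper": 0.75}
    - {"tx": 0, "ty": 0, "tz": -25, "wx": 0, "wy": 0, "wz": 0, "gripper": 0.75}
    - {"tx": 0, "ty": 0, "tz": -60, "wx": 0, "wy": 0, "wz": 0, "gripper": 0.75}
    - {"tx": 0, "ty": 0, "tz": -100, "wx": 0, "wy": 0, "wz": 0, "gripper": 0.75}

```text
time: 37.73
position: [0.6055, 0.003, 0.1045]
tool_rot: [-3.141, 0.0, 0.007]
ft_force: [1.3, -0.3, -0.7]
grip_width: 0.747
grip_force: 0.0
```

Call:
jog_arm:
  increments:
    - {"tx": 0, "ty": 0, "tz": -30, "wx": 0, "wy": 0, "wz": 0, "gripper": 0.75}
    - {"tx": 0, "ty": 0, "tz": -60, "wx": 0, "wy": 0, "wz": 0, "gripper": 0.75}
    - {"tx": 0, "ty": 0, "tz": -80, "wx": 0, "wy": 0, "wz": 0, "gripper": 0.75}
    - {"tx": 0, "ty": 0, "tz": -80, "wx": 0, "wy": 0, "wz": 0, "gripper": 0.75}
    - {"tx": 0, "ty": 0, "tz": -80, "wx": 0, "wy": 0, "wz": 0, "gripper": 0.75}

```text
time: 38.15
position: [0.6081, 0.0032, 0.1869]
tool_rot: [3.141, -0.0, 0.004]
ft_force: [0.4, 0.9, -0.5]
grip_width: 0.75
grip_force: 0.0
```

```bash
python3 -c "
from bench import ctrl
print(ctrl.close_job())"
```

```text
the job is handed in; nothing more can be done
None
```

The job is handed in at about 38 s with everything placed as asked and released; the canister's final spot rests on arm readings alone (all 200 camera calls were spent by then), and I viewed 15 pictures, one over the limit of 14.

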